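# Blow-dry the washed instrument cases

## Task

Dry the washed orange cases: first shut the air valve that was left open, then set every case from the blue drip tray flat on the sloped rack and let go. Open the valve fully and let the air blow for a good five seconds with the cases on the rack, shut it fully again, and only then move all the cases into the grey crate, standing flat on its floor with handles up. Leave everything else on the bench where it is.

Things in the scene. Friction and masses are not known exactly. Their poses are not given: they have to be found in the camera images.
- air_cock (a joint): the quarter-turn air valve of the drying station. 0 = shut against its stop: the handle stands across the pipe, pointing away from the rack (towards the robot). 1.571 = fully open against its other stop: the handle lies in line with the pipe (along -y of station). From shut to open it turns counter-clockwise seen from above. It is stiff (about 0.15 N m) and stays where it is left
- handle_axis (a point): turning axis (vertical) of the valve handle, 115 mm above the bench at half the handle's thickness. Its -x axis points along the handle from the axis to the tip
- handle_grip (a point): grip point on the valve handle, 75 mm from its turning axis. The handle is a level bar with a yellow sleeve, 16 mm wide and 14 mm thick, its tip 105 mm from the axis. The top of the pipe is 71 mm and that of the valve's body 80 mm above the bench
- station: the fixed drying station: a plywood foot, a sloped slatted aluminium rack, an air bar with brass nozzles at its upper end and the supply pipe with the brass valve on the robot's side of it. Origin on the bench under the middle of the rack; x runs from the valve to the air bar, y along rack and pipe, z up. The valve's axis is at x = -140 mm, y = 0
- deck: the sloped rack. Origin at the middle of its slatted surface, 70 mm above the bench; z is square to the slats, x runs up the slope (15 degrees, 0.26 rad, rising away from the robot), y along the rack. Free surface 150 mm up the slope by 270 mm wide, with a lip 20 mm high at the low end, 16 mm cheeks at both sides and the air bar (top 26 mm above the slats) at the upper end. Room for three cases side by side with their long sides up the slope
- drip_tray: blue fixed drip tray on one side of the station (left or right), 280 x 160 mm outside, walls 5 mm thick and 20 mm high, floor 5 mm thick; the washed cases start here. Origin at the centre of its underside, x along its 280 mm side
- dry_crate: grey fixed crate on the other side of the station, 280 x 160 mm outside, walls 5 mm thick and 32 mm high, floor 5 mm thick; the dried cases end here. Origin at the centre of its underside, x along its 280 mm side. Room for three cases side by side, long sides across it
- case_a_grip (a point): middle of the black carry-handle of an orange instrument case (one of two or three like it; None if absent). Case body 100 (x) x 50 (y) x 34 mm, 0.2 to 0.3 kg; the handle is a bar 74 mm long along x, 16 mm wide, 14 mm thick, on two posts over the lid. This point is 58 mm above the case's underside and 24 mm above its lid, on the centre line; z points up through the handle
- case_b_grip (a point): middle of the black carry-handle of an orange instrument case (one of two or three like it; None if absent). Case body 100 (x) x 50 (y) x 34 mm, 0.2 to 0.3 kg; the handle is a bar 74 mm long along x, 16 mm wide, 14 mm thick, on two posts over the lid. This point is 58 mm above the case's underside and 24 mm above its lid, on the centre line; z points up through the handle
- case_c_grip (a point): middle of the black carry-handle of an orange instrument case (one of two or three like it; None if absent). Case body 100 (x) x 50 (y) x 34 mm, 0.2 to 0.3 kg; the handle is a bar 74 mm long along x, 16 mm wide, 14 mm thick, on two posts over the lid. This point is 58 mm above the case's underside and 24 mm above its lid, on the centre line; z points up through the handle
- tape_roll: grey tape roll, 96 mm across and 25 mm high, lying flat near the robot; origin at the centre of its underside
- scissors: scissors with red grips, about 170 mm long and 12 mm high, lying near the robot
- screwdriver: screwdriver 150 mm long, lying near the robot
Mind the look-alikes: they are no part of the job. Leave any turquoise look-alike of the part that bears case_b_grip alone. Leave any yellow look-alike of the part that bears case_a_grip alone.

How it is judged:
On the way, in this order (a step that is already met when the one before it is completed fails the run):
1. the valve is shut while the cases are not yet on the rack (value of joint air_cock below 0.09 rad and horizontal distance between each of case_a_grip, case_b_grip, case_c_grip and deck above 0.18 m), for 0.2 s.
2. every case lies flat on the sloped rack, let go (gripper 6 cm away), with the valve still shut (x of case_a_grip in the frame of deck between -0.05 and 0.05 m and y of case_a_grip in the frame of deck between -0.12 and 0.12 m and z of case_a_grip in the frame of deck between 0.05 and 0.066 m and angle between the z axis of each of case_a_grip, case_b_grip, case_c_grip and the z axis of deck, either way round below 0.12 rad and distance between the grasp point and case_a_grip above 0.06 m and x of case_b_grip in the frame of deck between -0.05 and 0.05 m and y of case_b_grip in the frame of deck between -0.12 and 0.12 m and z of case_b_grip in the frame of deck between 0.05 and 0.066 m and distance between the grasp point and case_b_grip above 0.06 m and x of case_c_grip in the frame of deck between -0.05 and 0.05 m and y of case_c_grip in the frame of deck between -0.12 and 0.12 m and z of case_c_grip in the frame of deck between 0.05 and 0.066 m and distance between the grasp point and case_c_grip above 0.06 m and value of joint air_cock below 0.09 rad), for 0.3 s.
3. the valve is fully open for 4.5 s with every case on the rack (x of case_a_grip in the frame of deck between -0.05 and 0.05 m and y of case_a_grip in the frame of deck between -0.12 and 0.12 m and z of case_a_grip in the frame of deck between 0.05 and 0.066 m and angle between the z axis of each of case_a_grip, case_b_grip, case_c_grip and the z axis of deck, either way round below 0.12 rad and x of case_b_grip in the frame of deck between -0.05 and 0.05 m and y of case_b_grip in the frame of deck between -0.12 and 0.12 m and z of case_b_grip in the frame of deck between 0.05 and 0.066 m and x of case_c_grip in the frame of deck between -0.05 and 0.05 m and y of case_c_grip in the frame of deck between -0.12 and 0.12 m and z of case_c_grip in the frame of deck between 0.05 and 0.066 m and value of joint air_cock above 1.48 rad), for 4.5 s.
4. the valve is shut again with every case still on the rack (x of case_a_grip in the frame of deck between -0.05 and 0.05 m and y of case_a_grip in the frame of deck between -0.12 and 0.12 m and z of case_a_grip in the frame of deck between 0.05 and 0.066 m and angle between the z axis of each of case_a_grip, case_b_grip, case_c_grip and the z axis of deck, either way round below 0.12 rad and x of case_b_grip in the frame of deck between -0.05 and 0.05 m and y of case_b_grip in the frame of deck between -0.12 and 0.12 m and z of case_b_grip in the frame of deck between 0.05 and 0.066 m and x of case_c_grip in the frame of deck between -0.05 and 0.05 m and y of case_c_grip in the frame of deck between -0.12 and 0.12 m and z of case_c_grip in the frame of deck between 0.05 and 0.066 m and value of joint air_cock below 0.09 rad), for 0.2 s.
At the end, for the whole second after the job is handed in: Every case stands on the floor of the grey crate within its walls, upright to within 0.12 rad, and the valve is shut to within 0.09 rad of its stop (x of case_a_grip in the frame of dry_crate between -0.125 and 0.125 m and y of case_a_grip in the frame of dry_crate between -0.066 and 0.066 m and z of case_a_grip in the frame of dry_crate between 0.054 and 0.072 m and angle between each of case_a_grip, case_b_grip, case_c_grip's own z axis and vertical below 0.12 rad and x of case_b_grip in the frame of dry_crate between -0.125 and 0.125 m and y of case_b_grip in the frame of dry_crate between -0.066 and 0.066 m and z of case_b_grip in the frame of dry_crate between 0.054 and 0.072 m and x of case_c_grip in the frame of dry_crate between -0.125 and 0.125 m and y of case_c_grip in the frame of dry_crate between -0.066 and 0.066 m and z of case_c_grip in the frame of dry_crate between 0.054 and 0.072 m and value of joint air_cock below 0.09 rad and velocity of joint air_cock below 0.1 rad/s); the robot touches nothing.
It fails at once if the tape roll, the scissors or the screwdriver is moved more than 3 cm (distance of any of tape_roll, scissors, screwdriver from where it was at the start of the episode above 0.03 m).
Of case_a, case_b, case_c only 2 to 3 are there at a start; the rules pass over those that are not, and their reading is None.
At some moment in a run one of case_a, case_b, case_c may be knocked a few centimetres aside while the robot is not near it.
It also fails if it takes over 210 s, if anything falls off the work surface, if the arm or the gripper's body presses on something with over 40 N, if the wrist force passes 120 N, or if a joint passes its speed limit or range.

## Robot

A 6-joint arm with a two-finger parallel gripper is mounted at the origin on the work surface. World frame = base frame: x ahead of the robot, y to its left, z up, the work surface at z = 0. Lengths are in m, angles in rad, forces in N, time in s.
With the tool pointing down it reaches from about 0.425 to 0.95 m from the base axis. Payload 3.5 kg.
Tool frame: the origin (TCP) lies at the very end of the fingers, on their centre line; the grasp point (between the pads) lies 19 mm behind it (ctrl.grip_point_offset is the distance from the TCP to the grasp point, in m); z points along the fingers, y is the line along which they close (so a half turn about z gives the same grasp; the last joint's range is limited). The gripper opens to 85 mm and grips with 20 to 120 N. Pads are 22 mm wide; open, the fingers measure 114 mm over their backs; the gripper's body (76 mm by 85 mm) begins 54 mm behind the grasp point. The pads swing forward as they close: fully open they stand 13 mm farther back than shut.
Start: joints at [-0.15, 0.286, 1.577, -0, 1.279, -0.15], TCP at [0.675, 0, 0.231] pointing down, gripper open.
Joint ranges: [-2.77, 2.77], [-0.9, 2.22], [0.21, 2.48], [-1.53, 4.67], [0.24, 2.81], [-2.84, 2.84]. Speed limits (rad/s): [2.79, 2.79, 3.14, 3.14, 3.14, 3.14].

## Interface

Orientations are given as a unit quaternion [x, y, z, w].
In Python, from plant import ctrl gives the robot as it stands. The module is installed in compiled form; this text tells all that it offers.
- The arm moves only by the shell command python3 -m pendant 'ROWS' [OPENING] [FORCE]. ROWS is JSON, a list of rows, each an object of numbers: "dx", "dy", "dz": the shift along the tool's x, y, z in cm; "twist": the turn about the tool's z in degrees. A call has 1 to 10 rows; each row is the pose to reach, as a shift and turn from the pose commanded when the call began, along the tool's axes at that moment; what a row does not reach only later rows make up. A row lasts 1/8 s, in which the tool goes at most 62.5 mm and 10.7 degrees, less where a joint would pass 70% of its speed; a pose out of reach is approached as far as the arm can. A call with a gripper value outside its range is refused whole. OPENING is the opening in per cent of the stroke, from 0 (shut) to 100 (fully open), set as the call begins (- or left out, the last holds). The fingers move at their own pace and stop on an object; FORCE is the grip in N (left out, the last holds). Time passes only in rows, so rows that repeat a pose let the fingers close. It gives the time, the measured TCP pose, the force, the opening and the grip force at its end, in the units of the state.
- ctrl.get_state(): the state, without advancing time (a new reading comes with each control period).
- ctrl.read_camera(name): name is "scene" or "side" or "wrist"; returns a dict with "img" (384x512x3 uint8, red, green, blue), "depth" (384x512 float32, m along the optical axis (not along the pixel's ray), 0 where there is no reading), "camera_matrix" (3x3 intrinsics, pixels), "xyz" and "rotation" of the camera in the world; the wrist camera has in their place "tool_from_camera" (4x4, takes a point from camera to tool coordinates, whose origin is the TCP and whose axes are the flange's). Camera axes: x right, y up, looking along -z (the intrinsics and any distortion apply to the point x, -y, -z); pixel columns grow to the right and rows downward; lengths in m; the calibration is good to about 2 mm. A picture is of the moment at which its call begins: read the wrist's pose just before it.
- ctrl.sign_off(): hands the job in; it is judged then, once.
The state is a dict: "time": time; "qpos": joint angles; "dq": joint speeds; "joint_efforts": joint torques, N m; "eef_pos": TCP position; "tcp_rot": TCP orientation; "contact_force": force on the tool from outside, world axes, zero at the start; "wrist_torque": the same for the moment, N m; "opening": opening from 0.0 (shut) to 1.0 (fully open); "finger_force": force on a finger pad.
Only numpy, scipy, OpenCV 4.12 (cv2) and the standard library are available. Lean on these libraries where they do the work, as an engineer would, in place of code of your own. Each camera call takes 0.05 s, during which the arm holds its last target. There are 200 camera calls.

## Working session

There is one attempt and no reset: what is moved stays moved. The work goes in short steps, Python scripts to look and compute and a shell command to move; the robot and the scene stay as the last step left them, time stands still between calls to the robot, and variables do not carry over. Pictures are saved under pics/ and viewed, at most 14 in all, crops included, and the job is handed in when it is done.

```bash
mkdir -p pics
cat > h.py <<'E'
import numpy as np, cv2
from plant import ctrl
from scipy.spatial.transform import Rotation as R
def cam(name):
    s=ctrl.get_state(); c=ctrl.read_camera(name)
    if name=='wrist':
        T=np.eye(4); T[:3,:3]=R.from_quat(s['tcp_rot']).as_matrix(); T[:3,3]=s['eef_pos']
        M=T@np.array(c['tool_from_camera'])
    else:
        M=np.eye(4); r=np.array(c['rotation']); M[:3,:3]=r if r.shape==(3,3) else R.from_quat(r).as_matrix(); M[:3,3]=c['xyz']
    K=np.array(c['camera_matrix']); d=c['depth']; v,u=np.mgrid[:384,:512]
    P=np.stack([(u-K[0,2])/K[0,0]*d,-(v-K[1,2])/K[1,1]*d,-d],-1)
    W=P@M[:3,:3].T+M[:3,3]; W[d==0]=np.nan
    return c['img'],W,M,K
def save(img,n,scale=1.5):
    cv2.imwrite('pics/'+n,cv2.resize(img[...,::-1],None,fx=scale,fy=scale))
E
python3 - <<'E'
from h import *
for n in ('scene','side'):
    i,W,M,K=cam(n); save(i,n+'0.png'); np.savez(n+'0.npz',i=i,W=W)
    print(n,M.round(3).tolist())
s=ctrl.get_state(); print(s)
E
```

```text
scene [[-0.695, -0.51, 0.508, 1.034], [0.719, -0.474, 0.508, 0.482], [-0.018, 0.718, 0.696, 0.837], [0.0, 0.0, 0.0, 1.0]]
side [[0.897, 0.327, -0.296, 0.126], [-0.441, 0.683, -0.582, -0.753], [0.012, 0.653, 0.757, 1.004], [0.0, 0.0, 0.0, 1.0]]
{'time': 0.1, 'qpos': array([-1.49995038e-01,  2.87111906e-01,  1.57804337e+00, -2.68932563e-06,
        1.27857755e+00, -1.49995919e-01]), 'dq': array([ 1.29293692e-03, -1.45864368e-03, -1.99724488e-03,  5.98448471e-05,
        1.50733570e-03,  9.28847980e-04]), 'joint_efforts': array([ 1.14915063e-03, -4.07295120e+01, -2.93698221e+01, -1.06323112e-04,
        3.42678482e-03, -4.41654265e-06]), 'eef_pos': array([6.74406560e-01, 1.21979857e-04, 2.30055350e-01]), 'tcp_rot': array([ 7.07105790e-01,  7.07106963e-01, -6.36134535e-04, -8.60477253e-04]), 'contact_force': array([0.18471452, 0.17853853, 0.15552394]), 'wrist_torque': array([0.01974161, 0.03068808, 0.03392824]), 'finger_force': 0.0, 'opening': 0.9993057596396037}
```

View pics/scene0.png

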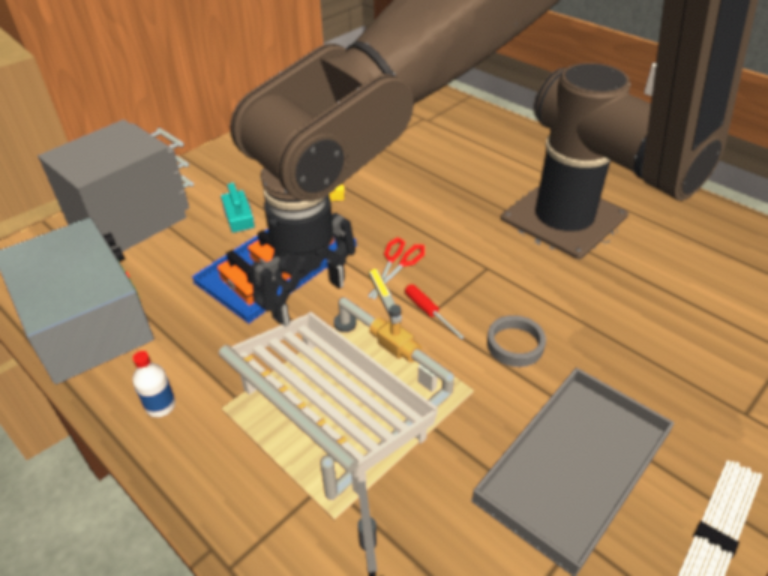

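View pics/side0.png

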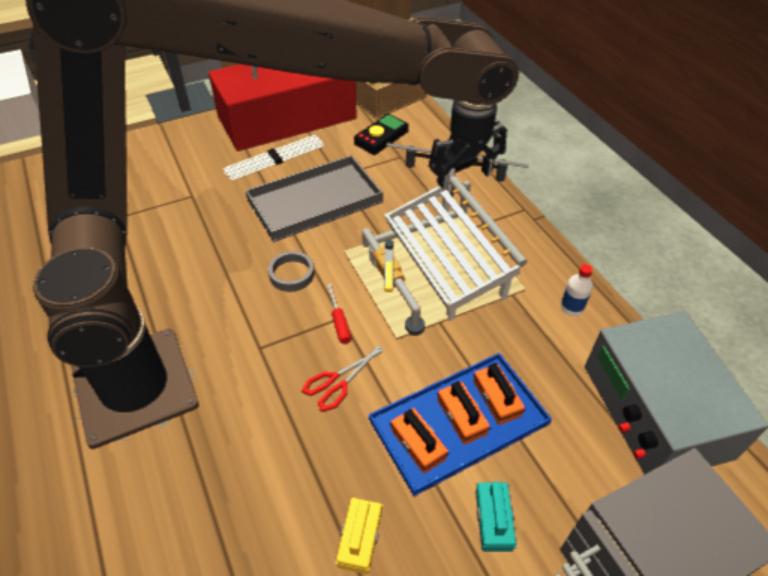

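The scene view (blurred) shows three orange cases in the blue tray near (265,265), the valve with its yellow sleeve at (380,285) and the crate at (570,470). The side view shows the case handles at (419,430), (466,402) and (500,382), the valve axis at about (391,245) with its tip at (388,290), and the rack centre at (455,245).

```bash
cat > seg.py <<'E'
from h import *
def rect(p): 
    r=cv2.minAreaRect((p[:,:2]*1000).astype(np.float32)); return [np.round(x,1) for x in r]
def orange(i,W,zmin=0.005):
    hsv=cv2.cvtColor(i,cv2.COLOR_RGB2HSV)
    m=((hsv[...,0]>3)&(hsv[...,0]<16)&(hsv[...,1]>200)&(hsv[...,2]>140)&(W[...,2]>zmin)&(W[...,2]<0.2)).astype(np.uint8)
    return m,hsv
E
python3 - <<'E'
from seg import *
for n in ('side','scene'):
    z=np.load(n+'0.npz'); i,W=z['i'],z['W']; m,h=orange(i,W)
    k,l,st,_=cv2.connectedComponentsWithStats(m)
    for j in range(1,k):
        if st[j,4]>60:
            p=W[l==j]; print(n,'orange',st[j],np.nanmean(p,0).round(3), p[:,2].max().round(3),rect(p))
    b=(h[...,0]>105)&(h[...,0]<125)&(h[...,1]>180)&(W[...,2]<0.04)&(W[...,1]<0)
    print('blue',rect(W[b]), np.percentile(W[b][:,2],[5,50,95]).round(3))
    y=(h[...,0]>22)&(h[...,0]<32)&(h[...,1]>170)&(W[...,2]>.09)&(W[...,2]<.14)
    if y.sum()>5: print('yellow',y.sum(),W[y].mean(0).round(3),rect(W[y]))
    # rack
    g=(h[...,1]<60)&(W[...,2]>.04)&(W[...,2]<.12)&(W[...,0]>.45)&(W[...,0]<.95)&(abs(W[...,1])<.25)
    k,l,st,_=cv2.connectedComponentsWithStats(g.astype(np.uint8))
    for j in range(1,k):
        if st[j,4]>150: print('rack',st[j],rect(W[l==j]))
    c=(h[...,1]<70)&(W[...,2]>.002)&(W[...,2]<.045)&(W[...,1]>.1)&(W[...,0]>.3)&(W[...,0]<1)
    k,l,st,_=cv2.connectedComponentsWithStats(c.astype(np.uint8))
    for j in range(1,k):
        if st[j,4]>300: print('crate',st[j],rect(W[l==j]),np.percentile(W[l==j][:,2],[5,50,95]).round(3))
    # valve dark handle
i,W=np.load('side0.npz')['i'],np.load('side0.npz')['W']
for u,v in [(391,245),(388,290),(390,265),(372,235),(415,320),(450,190),(515,262),(390,215),(455,300)]:
    print((u,v),i[int(v/1.5),int(u/1.5)],W[int(v/1.5),int(u/1.5)].round(3))
E
```

```text
side orange [317 246  32  32 367] [ 0.572 -0.325  0.039] 0.072 [array([ 579.9, -317.6]), array([96.4, 45.9]), np.float64(86.0)]
side orange [292 258  34  33 381] [ 0.496 -0.33   0.04 ] 0.071 [array([ 503.6, -322.8]), array([95.9, 46.4]), np.float64(88.9)]
side orange [261 273  37  38 395] [ 0.406 -0.347  0.04 ] 0.072 [array([ 410.1, -335.5]), array([46.6, 97.4]), np.float64(8.0)]
blue [array([ 601.4, -313. ]), array([496.3, 179.3]), np.float64(7.3)] [0.003 0.006 0.021]
yellow 11 [ 0.485 -0.069  0.122] [array([493.1, -58.8]), array([59.5, 10.7]), np.float64(58.0)]
rack [ 257  111   93   98 2836] [array([677.5,  61.9]), array([415.7, 211. ]), np.float64(79.2)]
rack [377 183  18  16 208] [array([ 830. , -206.9]), array([30.8, 46.2]), np.float64(33.8)]
crate [149  90  67  30 564] [array([459.5, 520.3]), array([261. ,  58.5]), np.float64(8.8)] [0.003 0.008 0.014]
crate [ 164  104   91   57 2672] [array([489.2, 325.9]), array([280.7, 168.9]), np.float64(3.0)] [0.003 0.007 0.031]
scene orange [167 162  15  11 118] [ 0.519 -0.337  0.039] 0.065 [array([ 517., -336.]), array([30.8, 56.8]), np.
[... 756 characters left out ...]
([97.4, 79.7]), np.float64(0.4)] [0.007 0.021 0.026]
crate [ 315  246  134  138 9079] [array([491.3, 327.8]), array([282.7, 159.9]), np.float64(2.9)] [0.003 0.005 0.031]
crate [ 453  308   54   76 1783] [array([430.4, 516.4]), array([207. ,  46.7]), np.float64(6.8)] [0.003 0.008 0.014]
(391, 245) [74 80 82] [0.524 0.002 0.136]
(388, 290) [170 131  31] [ 0.475 -0.084  0.118]
(390, 265) [252 243  93] [ 0.506 -0.034  0.124]
(372, 235) [200 169 132] [0.533 0.102 0.072]
(415, 320) [99 92 81] [ 0.521 -0.112  0.036]
(450, 190) [107  98  88] [0.745 0.144 0.084]
(515, 262) [133 103  72] [ 0.737 -0.115  0.104]
(390, 215) [142 134 123] [0.597 0.146 0.065]
(455, 300) [233 236 231] [ 0.601 -0.124  0.067]
```

```bash
python3 -m pendant '[{"dz":-5},{"dz":-10},{"dz":-15},{"dz":-15}]'
python3 - <<'E'
from seg import *
i,W,M,K=cam('wrist'); save(i,'w1.png'); np.savez('w1.npz',i=i,W=W); print(M.round(3),K)
E
```

```text
[[ 1.    -0.001  0.002  0.674]
 [ 0.     0.954  0.3    0.078]
 [-0.002 -0.3    0.954  0.373]
 [ 0.     0.     0.     1.   ]] [[284.96157065   0.         252.7377448 ]
 [  0.         284.96157065 192.62549564]
 [  0.           0.           1.        ]]$[0]: bad value
```

View pics/w1.png

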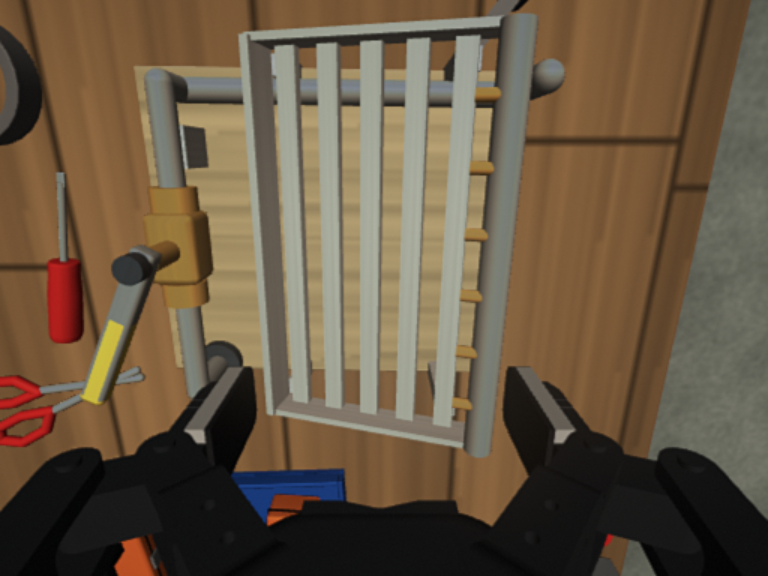

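The wrist view shows the rack with its lip at column ~260 and its air bar at column ~500. The valve axis is at (130,265) with the handle tip at (95,400), and the screwdriver and scissors lie close beneath the handle.

```bash
python3 -m pendant '[{"dx":0,"dy":0,"dz":-5,"twist":0},{"dx":0,"dy":0,"dz":-8,"twist":0}]'
python3 - <<'E'
from seg import *
z=np.load('w1.npz'); i,W=z['i'],z['W']; h=cv2.cvtColor(i,cv2.COLOR_RGB2HSV)
m=(h[...,1]<40)&(h[...,2]>175)&(W[...,2]>.04)&(W[...,2]<.12)&(W[...,0]>.56)
k,l,st,_=cv2.connectedComponentsWithStats(m.astype(np.uint8))
for j in range(1,k):
    if st[j,4]>300:
        p=W[l==j]; print(st[j],p.mean(0).round(4),rect(p))
# plane
p=W[m]; p=p[np.isfinite(p).all(1)]
for _ in range(5):
    A=np.c_[p[:,:2],np.ones(len(p))]; c=np.linalg.lstsq(A,p[:,2],rcond=None)[0]; r=p[:,2]-A@c; p=p[abs(r)<max(.003,1.5*r.std())]
print('plane',c, np.arctan(np.hypot(*c[:2])),np.arctan2(c[1],c[0]),r.std())
for u,v in [(130,265),(95,398),(110,340),(245,35),(270,412),(465,443),(505,20),(150,262),(175,340),(168,150),(478,450)]:
    print((u,v),W[int(v/1.5),int(u/1.5)].round(4))
y=(h[...,0]>22)&(h[...,0]<32)&(h[...,1]>150)&(W[...,2]>.1)&(W[...,2]<.14)
pp=W[y];print('yellow',pp.mean(0),rect(pp))
E
```

```text
time: 0.4
eef_pos: [0.6753, 0.0, 0.3132]
tcp_rot: [0.707, 0.707, 0.0, 0.001]
contact_force: [0.7, 0.2, 0.5]
opening: 0.998
finger_force: 0.0
plane [ 0.2666477  -0.00208202 -0.10725059] 0.2605922752876818 -0.007807952945372966 0.0007256744622318594
(130, 265) [0.5281 0.0171 0.132 ]
(95, 398) [ 0.483  -0.0774  0.1224]
(110, 340) [ 0.5008 -0.0349  0.1218]
(245, 35) [0.589  0.1496 0.0698]
(270, 412) [ 0.5842 -0.1224  0.0697]
(465, 443) [ 0.7354 -0.1198  0.1127]
(505, 20) [0.7406 0.1472 0.1104]
(150, 262) [0.5353 0.0166 0.1223]
(175, 340) [ 0.4827 -0.0858  0.0084]
(168, 150) [0.5312 0.0807 0.0707]
(478, 450) [ 0.7426 -0.1209  0.1195]
yellow [ 0.49306196 -0.05165027  0.12244081] [array([494.1, -53. ]), array([63.9, 14. ]), np.float64(61.8)]
```

```bash
python3 -m pendant '[{"dx":-5.2,"dy":-18.2,"dz":0,"twist":26},{"dx":-5.2,"dy":-18.2,"dz":0,"twist":26},{"dx":-5.2,"dy":-18.2,"dz":0,"twist":26},{"dx":-5.2,"dy":-18.2,"dz":0,"twist":26},{"dx":-5.2,"dy":-18.2,"dz":12,"twist":26},{"dx":-5.2,"dy":-18.2,"dz":12,"twist":26},{"dx":-5.2,"dy":-18.2,"dz":12,"twist":26}]' 50 30
python3 - <<'E'
from seg import *
i,W,M,K=cam('wrist'); save(i,'w2.png'); np.savez('w2.npz',i=i,W=W)
h=cv2.cvtColor(i,cv2.COLOR_RGB2HSV)
y=(h[...,0]>22)&(h[...,0]<32)&(h[...,1]>150)&(W[...,2]>.1)&(W[...,2]<.14)
pp=W[y];print('yellow',y.sum(),pp.mean(0),rect(pp))
E
```

```text
time: 1.27
eef_pos: [0.49, -0.0508, 0.1862]
tcp_rot: [0.848, 0.53, -0.004, -0.004]
contact_force: [-0.2, -0.7, 0.3]
opening: 0.502
finger_force: 0.0
yellow 864 [ 0.49350337 -0.05172059  0.12254235] [array([491.7, -52.2]), array([64.4, 12.9]), np.float64(64.9)]
```

View pics/w2.png

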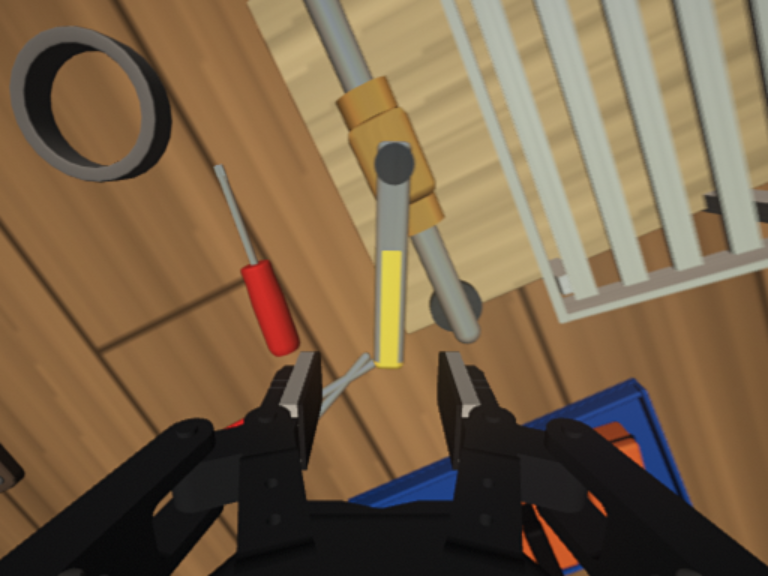

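The handle runs straight up the image, from its axis at (394,163) to its tip at (388,365), centred between the fingers. I'll descend and grip it.

```bash
python3 -m pendant '[{"dx":0,"dy":0,"dz":5,"twist":0},{"dx":0,"dy":0,"dz":9.4,"twist":0},{"dx":0,"dy":0,"dz":9.4,"twist":0},{"dx":0,"dy":0,"dz":9.4,"twist":0}]' && python3 -m pendant '[{"dx":0,"dy":0,"dz":0,"twist":0},{"dx":0,"dy":0,"dz":0,"twist":0},{"dx":0,"dy":0,"dz":0,"twist":0},{"dx":0,"dy":0,"dz":0,"twist":0}]' 0 30
python3 - <<'E'
from h import *
s=ctrl.get_state(); T=R.from_quat(s['tcp_rot']).as_matrix(); p=s['eef_pos']; print(T.round(3))
ax=np.array([.526,.016]); c=np.array([.4933,-.0515])  # commanded
d=p[:2]-ax; print('ang',np.degrees(np.arctan2(-d[1],-d[0])),np.hypot(*d))
a0=np.radians(64.5); 
for a in list(range(55,-10,-10))+[0,-1,-2]:
    q=ax+.075*np.array([-np.cos(np.radians(a)),-np.sin(np.radians(a))])-(ax+.075*np.array([-np.cos(a0),-np.sin(a0)]))
    print(a,(T[:2,:2].T@q*100).round(2),64.5-a)
E
```

```text
time: 1.82
eef_pos: [0.4958, -0.0527, 0.1009]
tcp_rot: [0.848, 0.53, 0.002, 0.002]
contact_force: [-0.4, 0.1, 0.1]
opening: 0.5
finger_force: 0.0
time: 2.33
eef_pos: [0.4948, -0.0525, 0.1]
tcp_rot: [0.848, 0.53, 0.002, 0.002]
contact_force: [-1.1, 0.3, 6.6]
opening: 0.176
finger_force: 34.8
[[ 0.439  0.899  0.004]
 [ 0.899 -0.439 -0.001]
 [ 0.001  0.004 -1.   ]]
ang 65.4937201372561 0.07525673475630908
55 [ 0.09 -1.24] 9.5
45 [ 0.41 -2.51] 19.5
35 [ 0.94 -3.7 ] 29.5
25 [ 1.67 -4.79] 39.5
15 [ 2.58 -5.73] 49.5
5 [ 3.63 -6.5 ] 59.5
-5 [ 4.81 -7.07] 69.5
0 [ 4.21 -6.81] 64.5
-1 [ 4.33 -6.86] 65.5
-2 [ 4.45 -6.92] 66.5
```

```bash
python3 -m pendant '[{"dx":0.1,"dy":-1.2,"dz":0,"twist":9.5},{"dx":0.4,"dy":-2.5,"dz":0,"twist":19.5},{"dx":0.9,"dy":-3.7,"dz":0,"twist":29.5},{"dx":1.7,"dy":-4.8,"dz":0,"twist":39.5},{"dx":2.6,"dy":-5.7,"dz":0,"twist":49.5},{"dx":3.6,"dy":-6.5,"dz":0,"twist":59.5},{"dx":4.2,"dy":-6.8,"dz":0,"twist":64.5},{"dx":4.45,"dy":-6.9,"dz":0,"twist":66},{"dx":4.45,"dy":-6.9,"dz":0,"twist":66}]' 0 30
python3 -m pendant '[{"dx":0,"dy":0,"dz":0,"twist":0},{"dx":0,"dy":0,"dz":0,"twist":0}]'
```

```text
time: 3.45
eef_pos: [0.4545, 0.0137, 0.1001]
tcp_rot: [1.0, -0.014, 0.005, 0.006]
contact_force: [5.3, -14.9, -0.0]
opening: 0.179
finger_force: 34.3
time: 3.7
eef_pos: [0.4545, 0.0137, 0.1001]
tcp_rot: [1.0, -0.015, 0.005, 0.006]
contact_force: [5.7, -14.3, 0.0]
opening: 0.181
finger_force: 34.3
```

```bash
python3 -m pendant '[{"dx":0,"dy":0,"dz":0,"twist":0},{"dx":0,"dy":0,"dz":0,"twist":0},{"dx":0,"dy":0,"dz":-5,"twist":0},{"dx":0,"dy":0,"dz":-11,"twist":0},{"dx":0,"dy":0,"dz":-17,"twist":0},{"dx":0,"dy":0,"dz":-20,"twist":0},{"dx":0,"dy":0,"dz":-20,"twist":0}]' 50 30
cat > valve.py <<'E'
from seg import *
i,W,M,K=cam('wrist'); np.savez('v.npz',i=i,W=W)
h=cv2.cvtColor(i,cv2.COLOR_RGB2HSV)
y=(h[...,0]>22)&(h[...,0]<32)&(h[...,1]>150)&(W[...,2]>.1)&(W[...,2]<.14)
pp=W[y];c=pp.mean(0);r=rect(pp);print('yellow',y.sum(),c.round(4),r)
d=c[:2]-[.526,.016]; print('valve deg',np.degrees(np.arctan2(-d[1],-d[0]))+.9)
E
python3 valve.py
python3 -m pendant '[{"dx":4.5,"dy":6,"dz":0,"twist":-10},{"dx":4.5,"dy":12,"dz":0,"twist":-20},{"dx":4.5,"dy":18,"dz":0,"twist":-30},{"dx":4.5,"dy":24,"dz":0,"twist":-40},{"dx":4.5,"dy":30,"dz":0,"twist":-50},{"dx":4.5,"dy":36,"dz":0,"twist":-60},{"dx":4.5,"dy":41,"dz":0,"twist":-70},{"dx":4.5,"dy":41,"dz":0,"twist":-80},{"dx":4.5,"dy":41,"dz":0,"twist":-90},{"dx":4.5,"dy":41,"dz":0,"twist":-90}]'
python3 - <<'E'
from seg import *
i,W,M,K=cam('wrist'); save(i,'w3.png'); np.savez('w3.npz',i=i,W=W)
print(ctrl.get_state()['qpos'].round(2))
E
```

```text
time: 4.58
eef_pos: [0.4515, 0.0185, 0.3003]
tcp_rot: [1.0, -0.017, 0.003, 0.0]
contact_force: [-1.1, -0.6, 0.0]
opening: 0.499
finger_force: 0.0
yellow 389 [0.4519 0.0145 0.1225] [array([451.8,  14.7]), array([13.1, 63.3]), np.float64(87.6)]
valve deg 2.030125572676819
time: 5.88
eef_pos: [0.4804, -0.3923, 0.2939]
tcp_rot: [0.72, 0.694, 0.0, -0.003]
contact_force: [-0.3, -0.5, 0.6]
opening: 0.503
finger_force: 0.0
[-0.85  0.13  1.65  0.    1.37 -0.81]
```

View pics/w3.png

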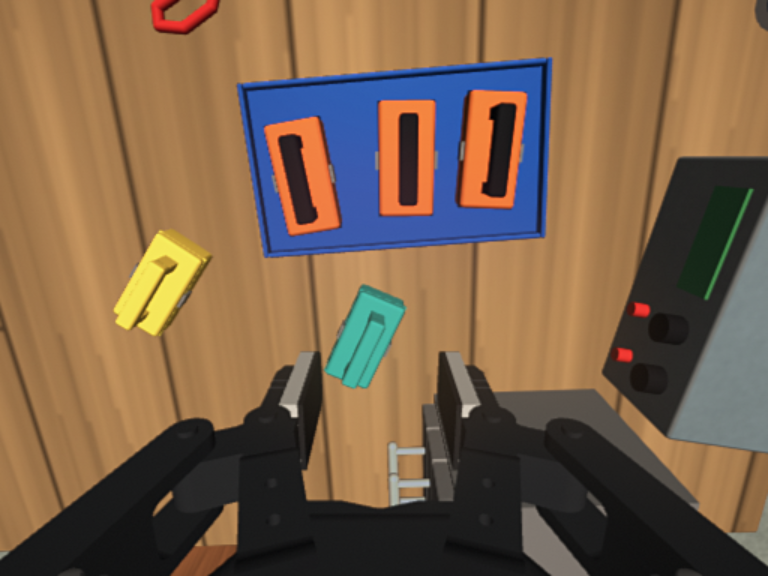

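The tray holds three cases, with handles at about (298,180), (408,158) and (500,150). The yellow and turquoise look-alikes are outside the tray. The valve reads 2°, which is shut.

```bash
cat > cases.py <<'E'
from seg import *
def handles(W,img,zlo=.05,zhi=.2,box=None):
    m,h=orange(img,W); m2=cv2.dilate(m,np.ones((9,9)))
    k,l,st,_=cv2.connectedComponentsWithStats(cv2.morphologyEx(m2,cv2.MORPH_CLOSE,np.ones((15,15),np.uint8)))
    out=[]
    for j in range(1,k):
        if st[j,4]<400: continue
        s=(l==j); lid=W[s&(m>0)]; 
        hd=(h[...,2]<70)&s&np.isfinite(W[...,2])
        p=W[hd]; p=p[p[:,2]>np.median(lid[:,2])+.012] if len(lid) else p
        if len(p)<30: continue
        r=cv2.minAreaRect((p[:,:2]*1000).astype(np.float32)); (cx,cy),(w,hh),a=r
        a=a if w>hh else a+90
        a=(a+90)%180-90
        print('handle n',len(p),'c',np.round([cx,cy],1),'size',np.round([w,hh],0),'line angle deg',round(a,1),'z top/mean',p[:,2].max().round(3),np.median(p[:,2]).round(3),'lid z',np.median(lid[:,2]).round(3)); out.append((cx,cy,a))
    return out
E
python3 - <<'E'
from cases import *
z=np.load('w3.npz'); handles(z['W'],z['i'])
E
python3 -m pendant '[{"dx":0,"dy":0,"dz":0,"twist":0}]'
```

```text
handle n 690 c [ 581.2 -314.1] size [71. 15.] line angle deg 86.0 z top/mean 0.073 0.07 lid z 0.039
time: 6.05
eef_pos: [0.481, -0.3924, 0.2961]
tcp_rot: [0.72, 0.694, 0.0, -0.001]
contact_force: [-0.0, -0.2, -0.3]
opening: 0.497
finger_force: 0.0
```

```bash
cat > cases.py <<'E'
from seg import *
def handles(W,img,zlo=.06,zhi=.08,x=(.3,.75),y=(-.5,.5)):
    h=cv2.cvtColor(img,cv2.COLOR_RGB2HSV)
    m=(h[...,2]<75)&(W[...,2]>zlo)&(W[...,2]<zhi)&(W[...,0]>x[0])&(W[...,0]<x[1])&(W[...,1]>y[0])&(W[...,1]<y[1])
    m=cv2.morphologyEx(m.astype(np.uint8),cv2.MORPH_OPEN,np.ones((2,2)))
    k,l,st,_=cv2.connectedComponentsWithStats(m)
    for j in range(1,k):
        if st[j,4]<60: continue
        p=W[l==j]; (cx,cy),(w,hh),a=cv2.minAreaRect((p[:,:2]*1000).astype(np.float32))
        a=a if w>hh else a+90
        print('handle n',len(p),'c',np.round([cx,cy],1),'size',np.round([w,hh],0),'line deg',round((a+90)%180-90,1),'z max/med',p[:,2].max().round(3),np.median(p[:,2]).round(4))
E
python3 - <<'E'
from cases import *
z=np.load('w3.npz'); handles(z['W'],z['i'],y=(-.42,-.22))
E
```

```text
handle n 820 c [ 587.4 -315.6] size [77. 25.] line deg 83.3 z max/med nan nan
handle n 675 c [ 506. -322.] size [74. 16.] line deg 85.1 z max/med nan nan
handle n 723 c [ 412.7 -334.5] size [14. 75.] line deg -83.5 z max/med nan nan
handle n 62 c [ 748.3 -414.1] size [13.  3.] line deg 76.6 z max/med 0.082 0.0763
```

```bash
cat > go.py <<'E'
# usage: go.py x y z line_deg(of tool x axis, mod 180) -> delta in tool axes from the measured pose
import sys; from h import *
x,y,z,a=map(float,sys.argv[1:5]); s=ctrl.get_state(); T=R.from_quat(s['tcp_rot']).as_matrix()
d=(np.array([x,y,z])-s['eef_pos'])@T*100
yaw=np.degrees(np.arctan2(T[1,0],T[0,0])); tw=(yaw-a+90)%180-90
print('dx %.2f dy %.2f dz %.2f twist %.1f'%(*d,tw),'yaw %.1f'%yaw,'q',s['qpos'].round(2),'F',s['contact_force'].round(1))
E
python3 go.py .581 -.314 .15 86
python3 -m pendant '[{"dx":4,"dy":4.8,"dz":0,"twist":1.9},{"dx":8.2,"dy":9.7,"dz":0,"twist":1.9},{"dx":8.2,"dy":9.7,"dz":5,"twist":1.9},{"dx":8.2,"dy":9.7,"dz":10,"twist":1.9},{"dx":8.2,"dy":9.7,"dz":14.6,"twist":1.9},{"dx":8.2,"dy":9.7,"dz":14.6,"twist":1.9},{"dx":8.2,"dy":9.7,"dz":14.6,"twist":1.9}]' 45 30
python3 - <<'E'
from cases import *
i,W,M,K=cam('wrist'); save(i,'w4.png'); handles(W,i,y=(-.42,-.22))
E
python3 go.py .581 -.314 .046 86
```

```text
dx 8.18 dy 9.73 dz 14.61 twist 1.9 yaw 87.9 q [-0.85  0.13  1.64  0.    1.37 -0.81] F [-0.  -0.2 -0.3]
time: 6.92
eef_pos: [0.5819, -0.315, 0.1534]
tcp_rot: [0.731, 0.682, 0.0, 0.001]
contact_force: [0.2, 0.2, 0.5]
opening: 0.45
finger_force: 0.0
handle n 1391 c [ 583.4 -330.5] size [106.  17.] line deg 85.2 z max/med nan nan
handle n 1604 c [ 502.3 -338. ] size [113.  22.] line deg 72.5 z max/med nan nan
handle n 1920 c [ 406.7 -356.6] size [119.  37.] line deg 66.8 z max/med nan nan
handle n 127 c [ 748.7 -413. ] size [14.  2.] line deg 82.2 z max/med 0.082 0.0748
dx 0.17 dy -0.19 dz 10.86 twist 0.1 yaw 86.1 q [-0.65  0.32  1.67  0.    1.14 -0.58] F [0.9 0.4 0.8]
```

View pics/w4.png

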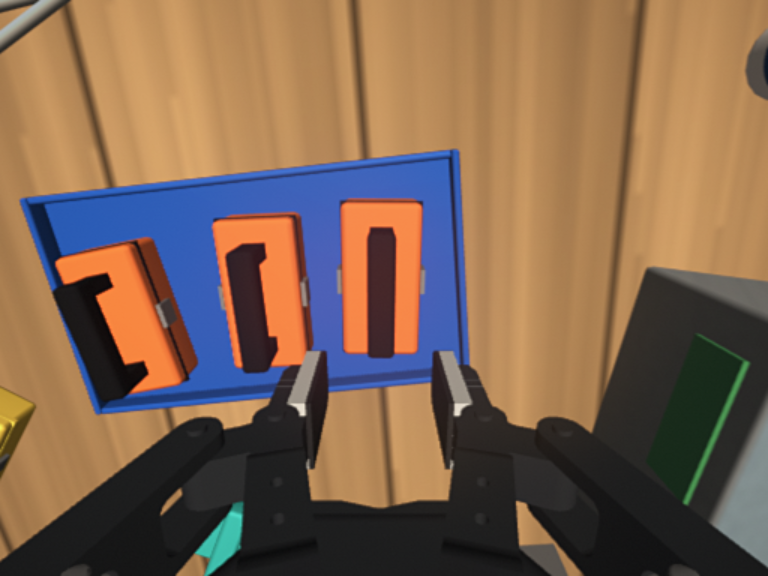

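The right-hand case's handle at (381,290) is centred and parallel between the fingers, so I'll descend.

```bash
python3 -m pendant '[{"dx":0,"dy":-0.1,"dz":5,"twist":0},{"dx":0,"dy":-0.1,"dz":9,"twist":0},{"dx":0,"dy":-0.1,"dz":10.9,"twist":0},{"dx":0,"dy":-0.1,"dz":10.9,"twist":0},{"dx":0,"dy":-0.1,"dz":10.9,"twist":0}]' && python3 -m pendant '[{"dx":0,"dy":0,"dz":0,"twist":0},{"dx":0,"dy":0,"dz":0,"twist":0},{"dx":0,"dy":0,"dz":0,"twist":0},{"dx":0,"dy":0,"dz":0,"twist":0},{"dx":0,"dy":0,"dz":-5,"twist":0},{"dx":0,"dy":0,"dz":-11,"twist":0},{"dx":0,"dy":0,"dz":-17,"twist":0},{"dx":0,"dy":0,"dz":-20,"twist":0},{"dx":0,"dy":0,"dz":-20,"twist":0}]' 0 30; python3 go.py .65 .097 .20 -0.9
```

```text
time: 7.6
eef_pos: [0.5816, -0.3156, 0.0452]
tcp_rot: [0.731, 0.683, 0.0, 0.002]
contact_force: [0.5, -0.9, 0.1]
opening: 0.45
finger_force: 0.0
time: 8.72
eef_pos: [0.5806, -0.315, 0.2448]
tcp_rot: [0.731, 0.683, 0.0, 0.002]
contact_force: [-0.4, 0.6, -3.1]
opening: 0.183
finger_force: 33.3
dx 41.59 dy 4.11 dz 4.38 twist 87.0 yaw 86.1 q [-0.65  0.24  1.6  -0.    1.29 -0.58] F [-0.4  0.6 -3.1]
```

```bash
python3 -m pendant '[{"dx":5,"dy":4.6,"dz":0,"twist":10},{"dx":10,"dy":4.6,"dz":0,"twist":20},{"dx":16,"dy":4.6,"dz":0,"twist":30},{"dx":21,"dy":4.6,"dz":0,"twist":40},{"dx":26,"dy":4.6,"dz":0,"twist":50},{"dx":32,"dy":4.6,"dz":2,"twist":60},{"dx":37,"dy":4.6,"dz":4.4,"twist":70},{"dx":41.6,"dy":4.6,"dz":4.4,"twist":80},{"dx":41.6,"dy":4.6,"dz":4.4,"twist":87},{"dx":41.6,"dy":4.6,"dz":4.4,"twist":87}]'
python3 -m pendant '[{"dx":0,"dy":0,"dz":0,"twist":0},{"dx":0,"dy":0,"dz":0,"twist":0}]' ;python3 go.py .654 .097 .117 -0.9
python3 - <<'E'
from cases import *
i,W,M,K=cam('wrist'); save(i,'w5.png')
E
```

```text
time: 9.98
eef_pos: [0.652, 0.0981, 0.194]
tcp_rot: [1.0, -0.007, -0.003, 0.0]
contact_force: [-0.7, -0.5, -2.6]
opening: 0.178
finger_force: 33.1
time: 10.22
eef_pos: [0.6538, 0.0967, 0.1975]
tcp_rot: [1.0, -0.008, -0.001, 0.0]
contact_force: [0.3, 0.1, -2.5]
opening: 0.184
finger_force: 33.1
dx 0.02 dy -0.03 dz 8.05 twist -0.0 yaw -0.9 q [-0.01  0.28  1.64 -0.    1.22  1.58] F [ 0.3  0.1 -2.5]
```

View pics/w5.png

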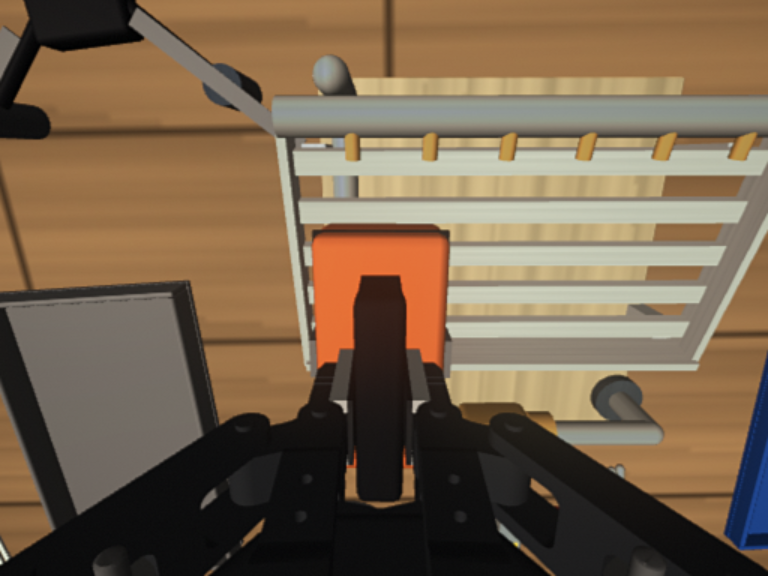

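```bash
python3 -m pendant '[{"dx":0,"dy":0,"dz":5,"twist":0},{"dx":0,"dy":0,"dz":7.5,"twist":0},{"dx":0,"dy":0,"dz":8,"twist":0},{"dx":0,"dy":0,"dz":8.3,"twist":0},{"dx":0,"dy":0,"dz":8.6,"twist":0},{"dx":0,"dy":0,"dz":8.9,"twist":0},{"dx":0,"dy":0,"dz":9.2,"twist":0},{"dx":0,"dy":0,"dz":9.2,"twist":0}]' 0 20
python3 - <<'E'
from cases import *
i,W,M,K=cam('side'); save(i[40:290,200:460],'s6.png',3)
E
```

```text
time: 11.28
eef_pos: [0.6531, 0.0969, 0.1163]
tcp_rot: [1.0, -0.007, -0.003, 0.001]
contact_force: [-24.0, -2.7, 30.0]
opening: 0.182
finger_force: 37.9
```

View pics/s6.png

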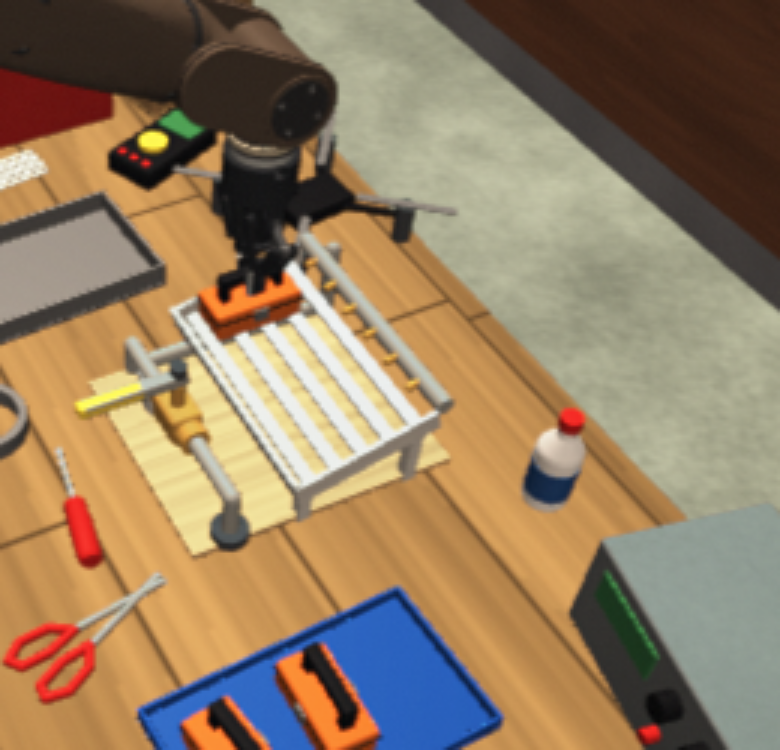

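The valve handle is across the pipe (shut), and the case is held over the rack with its upper edge touching but still level. I'll back off slightly and let it settle between the opening fingers.

```bash
python3 -m pendant '[{"dx":0,"dy":0,"dz":-0.7,"twist":0},{"dx":0,"dy":0,"dz":-0.7,"twist":0}]' && python3 -m pendant '[{"dx":0,"dy":0,"dz":0,"twist":0},{"dx":0,"dy":0,"dz":0,"twist":0},{"dx":0,"dy":0,"dz":0,"twist":0},{"dx":0,"dy":0,"dz":0,"twist":0}]' 45 && python3 -m pendant '[{"dx":0,"dy":0,"dz":-5,"twist":0},{"dx":0,"dy":0,"dz":-11,"twist":0},{"dx":0,"dy":0,"dz":-16,"twist":0},{"dx":-11,"dy":0,"dz":-20,"twist":0},{"dx":-11,"dy":0,"dz":-20,"twist":0},{"dx":-11,"dy":0,"dz":-20,"twist":0}]'
cat > look.py <<'E'
from cases import *
import sys
i,W,M,K=cam('wrist')
if len(sys.argv)>1: save(i,sys.argv[1])
h=cv2.cvtColor(i,cv2.COLOR_RGB2HSV); m,_=orange(i,W,.06)
m=cv2.morphologyEx(m,cv2.MORPH_OPEN,np.ones((3,3),np.uint8))
k,l,st,_=cv2.connectedComponentsWithStats(m)
D=np.array([.665,.0137,.07]); yaw=np.radians(-.9)
Rd=R.from_euler('ZY',[yaw,-.262]).as_matrix()
for j in range(1,k):
    if st[j,4]<200: continue
    p=W[l==j]; p=p[np.isfinite(p).all(1)]; q=(p-D)@Rd
    print('orange',st[j],'deck centre(mm)',(q.mean(0)*1000).round(1),'lid z deck pct',np.percentile(q[:,2]*1000,[10,50,90]).round(1))
dk=(h[...,2]<75); q=(W-D)@Rd
dk&=(q[...,2]>.045)&(q[...,2]<.08)&(abs(q[...,0])<.09)&(abs(q[...,1])<.15)
k,l,st,_=cv2.connectedComponentsWithStats(dk.astype(np.uint8))
for j in range(1,k):
    if st[j,4]<150: continue
    p=q[l==j]; A=np.c_[p[:,:2],np.ones(len(p))]; c=np.linalg.lstsq(A,p[:,2],rcond=None)[0]
    r=rect(p); w=W[l==j]; print('handle n',st[j,4],'deck mm',r,'z',(np.median(p[:,2])*1000).round(1),'slope',c[:2].round(3),'world',w.mean(0).round(4))
E
python3 look.py w7.png
```

```text
time: 11.58
eef_pos: [0.6555, 0.0973, 0.1159]
tcp_rot: [1.0, -0.008, 0.002, -0.0]
contact_force: [-4.6, 0.7, 7.9]
opening: 0.181
finger_force: 35.0
time: 12.08
eef_pos: [0.6541, 0.0975, 0.1129]
tcp_rot: [1.0, -0.008, -0.0, -0.0]
contact_force: [-0.2, 0.2, -0.5]
opening: 0.448
finger_force: 0.0
time: 12.82
eef_pos: [0.5425, 0.0997, 0.3159]
tcp_rot: [1.0, -0.007, 0.002, -0.0]
contact_force: [0.1, -0.3, -0.8]
opening: 0.447
finger_force: 0.0
orange [232  27  43  40 811] deck centre(mm) [29.2 80.5 33.8] lid z deck pct [32.5 33.9 35. ]
handle n 984 deck mm [array([-7.1, 84.6]), array([72. , 14.6]), np.float64(0.8)] z 64.9 slope [-0.007  0.033] world [0.6449 0.0984 0.1314]
```

View pics/w7.png

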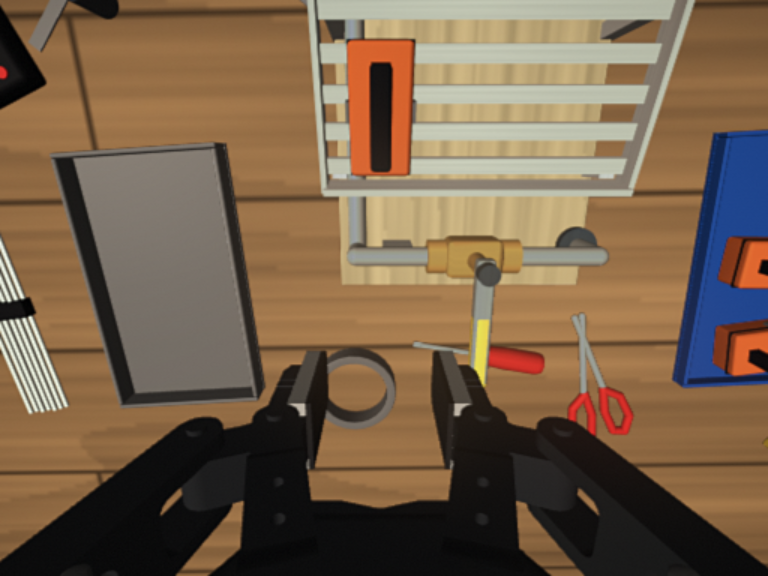

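Case 1 lies flat on the rack at deck (-7, 85) mm, with its handle at (381,115) in the picture. Next case.

```bash
python3 go.py .506 -.36 .25 88
python3 -m pendant '[{"dx":0,"dy":6,"dz":0,"twist":-10},{"dx":-1,"dy":12,"dz":1,"twist":-20},{"dx":-2,"dy":18,"dz":2,"twist":-30},{"dx":-3,"dy":24,"dz":3,"twist":-40},{"dx":-4,"dy":30,"dz":4,"twist":-50},{"dx":-4.3,"dy":36,"dz":5,"twist":-60},{"dx":-4.3,"dy":42,"dz":6,"twist":-70},{"dx":-4.3,"dy":45.9,"dz":6.6,"twist":-80},{"dx":-4.3,"dy":45.9,"dz":6.6,"twist":-89},{"dx":-4.3,"dy":45.9,"dz":6.6,"twist":-89}]'
python3 -m pendant '[{"dx":0,"dy":0,"dz":0,"twist":0},{"dx":0,"dy":0,"dz":0,"twist":0}]'
cat > tray.py <<'E'
from cases import *
i,W,M,K=cam('wrist'); handles(W,i,zlo=.062,y=(-.42,-.22))
E
python3 tray.py; python3 go.py .506 -.322 .05 88
```

```text
dx -3.08 dy 45.99 dz 6.46 twist -88.9 yaw -0.9 q [-0.   -0.04  1.78 -0.    1.39  1.58] F [ 0.2  0.3 -0. ]
time: 14.12
eef_pos: [0.4939, -0.3602, 0.2454]
tcp_rot: [0.72, 0.694, 0.0, -0.001]
contact_force: [-0.5, 0.8, 0.1]
opening: 0.449
finger_force: 0.0
time: 14.38
eef_pos: [0.4944, -0.3585, 0.2475]
tcp_rot: [0.719, 0.695, 0.0, 0.0]
contact_force: [-0.4, 0.5, -1.2]
opening: 0.45
finger_force: 0.0
handle n 839 c [ 507.3 -323.1] size [78. 16.] line deg 88.7 z max/med nan nan
handle n 879 c [ 412.5 -336.6] size [20. 80.] line deg -88.3 z max/med nan nan
handle n 82 c [ 748.3 -414.4] size [13.  2.] line deg 79.3 z max/med 0.082 0.0759
dx 3.69 dy 1.04 dz 19.76 twist 0.1 yaw 88.1 q [-0.79  0.13  1.73 -0.    1.28 -0.76] F [-0.1 -0.8 -0.1]
```

```bash
python3 -m pendant '[{"dx":3.7,"dy":1.1,"dz":3,"twist":0},{"dx":3.7,"dy":1.1,"dz":8,"twist":0},{"dx":3.7,"dy":1.1,"dz":13,"twist":0},{"dx":3.7,"dy":1.1,"dz":17,"twist":0},{"dx":3.7,"dy":1.1,"dz":20.2,"twist":0},{"dx":3.7,"dy":1.1,"dz":20.2,"twist":0},{"dx":3.7,"dy":1.1,"dz":20.2,"twist":0}]' 45 30 && python3 -m pendant '[{"dx":0,"dy":0,"dz":0,"twist":0},{"dx":0,"dy":0,"dz":0,"twist":0},{"dx":0,"dy":0,"dz":0,"twist":0},{"dx":0,"dy":0,"dz":0,"twist":0},{"dx":0,"dy":0,"dz":-5,"twist":0},{"dx":0,"dy":0,"dz":-11,"twist":0},{"dx":0,"dy":0,"dz":-17,"twist":0},{"dx":0,"dy":0,"dz":-20,"twist":0},{"dx":0,"dy":0,"dz":-20,"twist":0}]' 0 30; python3 go.py .658 .014 .195 -0.9
```

```text
time: 15.3
eef_pos: [0.5072, -0.323, 0.047]
tcp_rot: [0.719, 0.695, 0.0, 0.001]
contact_force: [0.8, 0.2, -0.1]
opening: 0.449
finger_force: 0.0
time: 16.42
eef_pos: [0.5072, -0.3233, 0.2483]
tcp_rot: [0.719, 0.695, 0.0, 0.003]
contact_force: [0.0, -0.3, -3.1]
opening: 0.185
finger_force: 33.0
dx 34.23 dy 13.93 dz 5.27 twist 89.0 yaw 88.1 q [-0.74  0.11  1.75  0.    1.28 -0.7 ] F [ 0.  -0.3 -3.1]
```

```bash
python3 -m pendant '[{"dx":5,"dy":2,"dz":0,"twist":10},{"dx":10,"dy":4,"dz":0,"twist":20},{"dx":15,"dy":6,"dz":0,"twist":30},{"dx":20,"dy":8,"dz":0,"twist":40},{"dx":25,"dy":10,"dz":0,"twist":50},{"dx":30,"dy":12,"dz":1,"twist":60},{"dx":34.3,"dy":14,"dz":3,"twist":70},{"dx":34.3,"dy":14,"dz":5.2,"twist":80},{"dx":34.3,"dy":14,"dz":5.2,"twist":89},{"dx":34.3,"dy":14,"dz":5.2,"twist":89}]'
python3 -m pendant '[{"dx":0,"dy":0,"dz":0,"twist":0},{"dx":0,"dy":0,"dz":0,"twist":0}]' ;python3 go.py .658 .014 .118 -0.9
```

```text
time: 17.68
eef_pos: [0.6556, 0.0162, 0.1891]
tcp_rot: [1.0, -0.007, -0.003, -0.0]
contact_force: [0.7, 0.2, -2.8]
opening: 0.176
finger_force: 32.9
time: 17.92
eef_pos: [0.6574, 0.0155, 0.1932]
tcp_rot: [1.0, -0.007, -0.0, -0.0]
contact_force: [-0.1, 0.5, -3.2]
opening: 0.179
finger_force: 32.9
dx 0.07 dy 0.15 dz 7.52 twist 0.0 yaw -0.9 q [-0.13  0.28  1.66  0.    1.21  1.46] F [-0.1  0.5 -3.2]
```

```bash
python3 -m pendant '[{"dx":0,"dy":0.1,"dz":4,"twist":0},{"dx":0,"dy":0.1,"dz":6.5,"twist":0},{"dx":0,"dy":0.1,"dz":7.5,"twist":0},{"dx":0,"dy":0.1,"dz":7.5,"twist":0}]' 0 20 && python3 -m pendant '[{"dx":0,"dy":0,"dz":0,"twist":0},{"dx":0,"dy":0,"dz":0,"twist":0},{"dx":0,"dy":0,"dz":0,"twist":0},{"dx":0,"dy":0,"dz":0,"twist":0}]' 45 && python3 -m pendant '[{"dx":0,"dy":0,"dz":-5,"twist":0},{"dx":0,"dy":0,"dz":-11,"twist":0},{"dx":0,"dy":0,"dz":-16,"twist":0},{"dx":-11,"dy":0,"dz":-20,"twist":0},{"dx":-11,"dy":0,"dz":-20,"twist":0},{"dx":-11,"dy":0,"dz":-20,"twist":0}]'; python3 look.py; python3 go.py .41 -.37 .25 97
```

```text
time: 18.42
eef_pos: [0.6582, 0.0147, 0.1206]
tcp_rot: [1.0, -0.007, 0.001, 0.0]
contact_force: [-1.5, 0.5, 0.2]
opening: 0.18
finger_force: 33.6
time: 18.92
eef_pos: [0.6575, 0.0147, 0.1183]
tcp_rot: [1.0, -0.008, 0.0, 0.0]
contact_force: [0.3, -1.0, -0.6]
opening: 0.45
finger_force: 0.0
time: 19.68
eef_pos: [0.5459, 0.0168, 0.3209]
tcp_rot: [1.0, -0.008, 0.002, 0.0]
contact_force: [-0.6, 0.3, 0.3]
opening: 0.449
finger_force: 0.0
handle n 957 deck mm [array([-1.9,  2.1]), array([14.7, 72.9]), np.float64(89.7)] z 64.9 slope [-0.01   0.034] world [0.6492 0.016  0.1329]
handle n 1046 deck mm [array([-7. , 83.8]), array([14.8, 71.6]), np.float64(90.0)] z 64.8 slope [-0.011  0.316] world [0.6452 0.0968 0.1306]
dx -13.11 dy 38.86 dz 6.95 twist 82.1 yaw -0.9 q [-0.16 -0.06  1.79  0.    1.4   1.43] F [ 0.4 -0.4 -0.4]
```

```bash
python3 -m pendant '[{"dx":-2,"dy":4,"dz":0,"twist":-10},{"dx":-4,"dy":8,"dz":1,"twist":-20},{"dx":-6,"dy":13,"dz":2,"twist":-30},{"dx":-8,"dy":18,"dz":3,"twist":-40},{"dx":-10,"dy":23,"dz":4,"twist":-50},{"dx":-12,"dy":28,"dz":5,"twist":-60},{"dx":-13.1,"dy":33,"dz":6,"twist":-70},{"dx":-13.1,"dy":38.9,"dz":7,"twist":-80},{"dx":-13.1,"dy":38.9,"dz":7,"twist":-90},{"dx":-13.1,"dy":38.9,"dz":7,"twist":-98}]'
python3 -m pendant '[{"dx":0,"dy":0,"dz":0,"twist":0},{"dx":0,"dy":0,"dz":0,"twist":0}]'
python3 tray.py; python3 go.py .412 -.3345 .046 97
```

```text
time: 20.98
eef_pos: [0.4103, -0.372, 0.2464]
tcp_rot: [0.661, 0.751, 0.0, -0.001]
contact_force: [0.1, 0.3, 0.6]
opening: 0.448
finger_force: 0.0
time: 21.22
eef_pos: [0.4106, -0.3706, 0.2477]
tcp_rot: [0.663, 0.749, 0.0, -0.0]
contact_force: [-0.5, -0.2, 0.3]
opening: 0.452
finger_force: 0.0
handle n 844 c [ 413.3 -335.8] size [15. 79.] line deg -82.2 z max/med nan nan
dx 3.54 dy 0.58 dz 20.20 twist 0.0 yaw 97.0 q [-0.92  0.    1.86 -0.    1.28 -1.04] F [-0.6  0.2 -0.7]
```

```bash
python3 -m pendant '[{"dx":3.5,"dy":0.6,"dz":3,"twist":-0.5},{"dx":3.5,"dy":0.6,"dz":8,"twist":-0.5},{"dx":3.5,"dy":0.6,"dz":13,"twist":-0.5},{"dx":3.5,"dy":0.6,"dz":17,"twist":-0.5},{"dx":3.5,"dy":0.6,"dz":20.2,"twist":-0.5},{"dx":3.5,"dy":0.6,"dz":20.2,"twist":-0.5},{"dx":3.5,"dy":0.6,"dz":20.2,"twist":-0.5}]' 45 30 && python3 -m pendant '[{"dx":0,"dy":0,"dz":0,"twist":0},{"dx":0,"dy":0,"dz":0,"twist":0},{"dx":0,"dy":0,"dz":0,"twist":0},{"dx":0,"dy":0,"dz":0,"twist":0},{"dx":0,"dy":0,"dz":-5,"twist":0},{"dx":0,"dy":0,"dz":-11,"twist":0},{"dx":0,"dy":0,"dz":-17,"twist":0},{"dx":0,"dy":0,"dz":-20,"twist":0},{"dx":0,"dy":0,"dz":-20,"twist":0}]' 0 30; python3 go.py .657 -.067 .195 -0.9
```

```text
time: 22.15
eef_pos: [0.4128, -0.3357, 0.0477]
tcp_rot: [0.659, 0.752, -0.0, 0.001]
contact_force: [-0.4, -0.6, 0.1]
opening: 0.456
finger_force: 0.0
time: 23.28
eef_pos: [0.4129, -0.3358, 0.249]
tcp_rot: [0.659, 0.752, -0.0, 0.003]
contact_force: [-0.4, -0.6, -2.5]
opening: 0.182
finger_force: 32.3
dx 23.44 dy 27.73 dz 5.38 twist -81.5 yaw 97.6 q [-0.87 -0.05  1.91  0.    1.27 -1.01] F [-0.4 -0.6 -2.5]
```

```bash
python3 -m pendant '[{"dx":2,"dy":3,"dz":0,"twist":10},{"dx":5,"dy":6,"dz":0,"twist":20},{"dx":8,"dy":9,"dz":0,"twist":30},{"dx":11,"dy":13,"dz":0,"twist":40},{"dx":14,"dy":17,"dz":0,"twist":50},{"dx":17,"dy":21,"dz":1,"twist":60},{"dx":20,"dy":25,"dz":2,"twist":70},{"dx":23.4,"dy":27.9,"dz":3,"twist":80},{"dx":23.4,"dy":27.9,"dz":5.2,"twist":90},{"dx":23.4,"dy":27.9,"dz":5.2,"twist":98.5}]'
python3 -m pendant '[{"dx":0,"dy":0,"dz":0,"twist":0},{"dx":0,"dy":0,"dz":0,"twist":0}]' ;python3 go.py .656 -.068 .118 -0.9
```

```text
time: 24.52
eef_pos: [0.6544, -0.0643, 0.1866]
tcp_rot: [1.0, -0.01, -0.006, -0.001]
contact_force: [-0.2, 0.4, -3.5]
opening: 0.178
finger_force: 32.3
time: 24.78
eef_pos: [0.6569, -0.066, 0.1927]
tcp_rot: [1.0, -0.007, -0.001, -0.0]
contact_force: [0.2, 0.1, -1.4]
opening: 0.178
finger_force: 32.3
dx -0.07 dy 0.20 dz 7.47 twist 0.1 yaw -0.8 q [-0.25  0.29  1.65  0.    1.21  1.33] F [ 0.2  0.1 -1.4]
```

```bash
python3 -m pendant '[{"dx":0,"dy":0.2,"dz":4,"twist":0},{"dx":0,"dy":0.2,"dz":6.5,"twist":0},{"dx":0,"dy":0.2,"dz":7.4,"twist":0},{"dx":0,"dy":0.2,"dz":7.4,"twist":0}]' 0 20 && python3 -m pendant '[{"dx":0,"dy":0,"dz":0,"twist":0},{"dx":0,"dy":0,"dz":0,"twist":0},{"dx":0,"dy":0,"dz":0,"twist":0},{"dx":0,"dy":0,"dz":0,"twist":0}]' 45 && python3 -m pendant '[{"dx":0,"dy":0,"dz":-5,"twist":0},{"dx":0,"dy":0,"dz":-11,"twist":0},{"dx":0,"dy":0,"dz":-16,"twist":0},{"dx":-11,"dy":-6,"dz":-20,"twist":0},{"dx":-13,"dy":-8.3,"dz":-20,"twist":0},{"dx":-13,"dy":-8.3,"dz":-20,"twist":0},{"dx":-13,"dy":-8.3,"dz":-20,"twist":0}]'; python3 look.py; python3 valve.py; python3 go.py .452 .0155 .15 -0.9
```

```text
time: 25.28
eef_pos: [0.658, -0.0684, 0.1218]
tcp_rot: [1.0, -0.007, 0.001, 0.0]
contact_force: [0.1, 0.4, -2.9]
opening: 0.181
finger_force: 32.5
time: 25.78
eef_pos: [0.6577, -0.0681, 0.1204]
tcp_rot: [1.0, -0.008, 0.0, 0.0]
contact_force: [-0.0, 0.1, -0.5]
opening: 0.448
finger_force: 0.0
time: 26.65
eef_pos: [0.528, 0.0181, 0.3219]
tcp_rot: [1.0, -0.007, 0.002, 0.0]
contact_force: [-0.8, -0.2, 0.1]
opening: 0.452
finger_force: 0.0
handle n 998 deck mm [array([-1.8,  1.5]), array([14.3, 71.5]), np.float64(89.6)] z 64.9 slope [-0.005  0.04 ] world [0.6486 0.0158 0.1328]
handle n 1172 deck mm [array([ -0.7, -80.7]), array([71.5, 16.5]), np.float64(0.1)] z 64.7 slope [-0.007 -0.191] world [ 0.649  -0.0656  0.1324]
handle n 1100 deck mm [array([-7.6, 83.7]), array([72.2, 14.6]), np.float64(0.2)] z 64.8 slope [-0.007  0.319] world [0.6448 0.0967 0.1305]
yellow 277 [0.4521 0.0145 0.1226] [array([452.1,  13.1]), array([13.4, 63.7]), np.float64(85.5)]
valve deg 2.055427505130216
dx -7.73 dy 0.24 dz 17.05 twist 0.0 yaw -0.9 q [-0.16 -0.1   1.83 -0.    1.41  1.43] F [ 0.3 -1.   0.7]
```

All three cases lie flat on the rack, let go, with the valve shut. Now I'll grip the valve handle.

```bash
python3 -m pendant '[{"dx":-4,"dy":0.2,"dz":3,"twist":0},{"dx":-7.7,"dy":0.2,"dz":8,"twist":0},{"dx":-7.7,"dy":0.2,"dz":13,"twist":0},{"dx":-7.7,"dy":0.2,"dz":18,"twist":0},{"dx":-7.7,"dy":0.2,"dz":22.2,"twist":0},{"dx":-7.7,"dy":0.2,"dz":22.2,"twist":0},{"dx":-7.7,"dy":0.2,"dz":22.2,"twist":0}]' 45 30 && python3 -m pendant '[{"dx":0,"dy":0,"dz":0,"twist":0},{"dx":0,"dy":0,"dz":0,"twist":0},{"dx":0,"dy":0,"dz":0,"twist":0},{"dx":0,"dy":0,"dz":0,"twist":0}]' 0 30; python3 go.py .452 .0155 .099 -0.9
```

```text
time: 27.62
eef_pos: [0.4533, 0.0155, 0.0995]
tcp_rot: [1.0, -0.008, 0.001, 0.0]
contact_force: [0.1, -0.5, -0.0]
opening: 0.452
finger_force: 0.0
time: 28.12
eef_pos: [0.4538, 0.0135, 0.1008]
tcp_rot: [1.0, -0.007, 0.002, 0.003]
contact_force: [-1.0, -9.4, 1.7]
opening: 0.178
finger_force: 32.8
dx -0.18 dy -0.19 dz 0.18 twist 0.1 yaw -0.8 q [-0.19 -0.06  2.21 -0.01  0.98  1.4 ] F [-1.  -9.4  1.7]
```

```bash
python3 -m pendant '[{"dx":0.1,"dy":1.3,"dz":0,"twist":-10},{"dx":0.4,"dy":2.5,"dz":0,"twist":-20},{"dx":1.0,"dy":3.7,"dz":0,"twist":-30},{"dx":1.7,"dy":4.8,"dz":0,"twist":-40},{"dx":2.6,"dy":5.7,"dz":0,"twist":-50},{"dx":3.7,"dy":6.4,"dz":0,"twist":-60},{"dx":4.9,"dy":7.0,"dz":0,"twist":-70},{"dx":6.1,"dy":7.3,"dz":0,"twist":-80},{"dx":7.4,"dy":7.4,"dz":0,"twist":-90},{"dx":7.7,"dy":7.4,"dz":0,"twist":-91}]' && python3 -m pendant '[{"dx":0,"dy":0,"dz":0,"twist":0},{"dx":0,"dy":0,"dz":0,"twist":0}]'
python3 - <<'E'
from h import *
i,W,M,K=cam('wrist'); save(i,'w8.png',1.2)
E
```

```text
time: 29.38
eef_pos: [0.526, -0.0606, 0.1006]
tcp_rot: [0.706, 0.708, -0.004, -0.002]
contact_force: [-16.1, -5.8, 13.7]
opening: 0.179
finger_force: 35.5
time: 29.62
eef_pos: [0.5259, -0.0606, 0.1007]
tcp_rot: [0.707, 0.707, -0.003, -0.001]
contact_force: [-12.7, -5.4, 9.3]
opening: 0.178
finger_force: 34.5
```

View pics/w8.png

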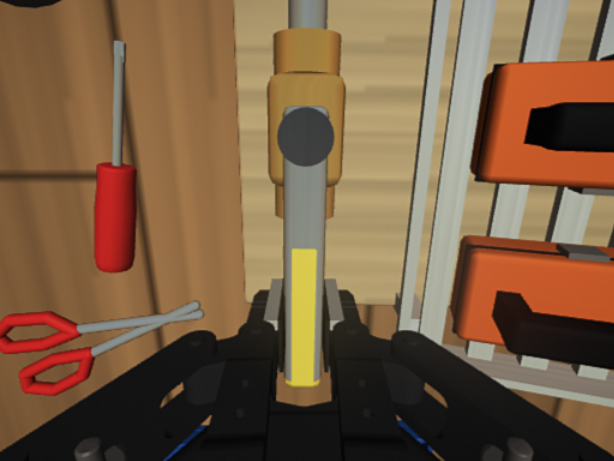

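The handle (axis at (305,135), tip at (302,380)) lies in line with the pipe and presses its stop. I'll hold it there while the air blows.

```bash
python3 -m pendant '[{"dx":0,"dy":0,"dz":0,"twist":0},{"dx":0,"dy":0,"dz":0,"twist":0},{"dx":0,"dy":0,"dz":0,"twist":0},{"dx":0,"dy":0,"dz":0,"twist":0},{"dx":0,"dy":0,"dz":0,"twist":0},{"dx":0,"dy":0,"dz":0,"twist":0},{"dx":0,"dy":0,"dz":0,"twist":0},{"dx":0,"dy":0,"dz":0,"twist":0},{"dx":0,"dy":0,"dz":0,"twist":0},{"dx":0,"dy":0,"dz":0,"twist":0}]' | head -1
python3 -m pendant '[{"dx":0,"dy":0,"dz":0,"twist":0},{"dx":0,"dy":0,"dz":0,"twist":0},{"dx":0,"dy":0,"dz":0,"twist":0},{"dx":0,"dy":0,"dz":0,"twist":0},{"dx":0,"dy":0,"dz":0,"twist":0},{"dx":0,"dy":0,"dz":0,"twist":0},{"dx":0,"dy":0,"dz":0,"twist":0},{"dx":0,"dy":0,"dz":0,"twist":0},{"dx":0,"dy":0,"dz":0,"twist":0},{"dx":0,"dy":0,"dz":0,"twist":0}]' | head -1
python3 -m pendant '[{"dx":0,"dy":0,"dz":0,"twist":0},{"dx":0,"dy":0,"dz":0,"twist":0},{"dx":0,"dy":0,"dz":0,"twist":0},{"dx":0,"dy":0,"dz":0,"twist":0},{"dx":0,"dy":0,"dz":0,"twist":0},{"dx":0,"dy":0,"dz":0,"twist":0},{"dx":0,"dy":0,"dz":0,"twist":0},{"dx":0,"dy":0,"dz":0,"twist":0},{"dx":0,"dy":0,"dz":0,"twist":0},{"dx":0,"dy":0,"dz":0,"twist":0}]' | head -1
python3 -m pendant '[{"dx":0,"dy":0,"dz":0,"twist":0},{"dx":0,"dy":0,"dz":0,"twist":0},{"dx":0,"dy":0,"dz":0,"twist":0},{"dx":0,"dy":0,"dz":0,"twist":0},{"dx":0,"dy":0,"dz":0,"twist":0},{"dx":0,"dy":0,"dz":0,"twist":0},{"dx":0,"dy":0,"dz":0,"twist":0},{"dx":0,"dy":0,"dz":0,"twist":0},{"dx":0,"dy":0,"dz":0,"twist":0},{"dx":0,"dy":0,"dz":0,"twist":0}]' | head -1
python3 -m pendant '[{"dx":0,"dy":0,"dz":0,"twist":0},{"dx":0,"dy":0,"dz":0,"twist":0},{"dx":0,"dy":0,"dz":0,"twist":0},{"dx":0,"dy":0,"dz":0,"twist":0},{"dx":0,"dy":0,"dz":0,"twist":0},{"dx":0,"dy":0,"dz":0,"twist":0},{"dx":0,"dy":0,"dz":0,"twist":0},{"dx":0,"dy":0,"dz":0,"twist":0},{"dx":0,"dy":0,"dz":0,"twist":0},{"dx":0,"dy":0,"dz":0,"twist":0}]'
python3 - <<'E'
from h import *
i,W,M,K=cam('side'); save(i[60:260,200:460],'s9.png',3)
E
```

```text
time: 30.92
time: 32.17
time: 33.42
time: 34.67
time: 35.92
eef_pos: [0.5259, -0.0606, 0.1007]
tcp_rot: [0.707, 0.707, -0.003, -0.001]
contact_force: [-10.6, -5.3, 9.4]
opening: 0.18
finger_force: 34.5
```

View pics/s9.png

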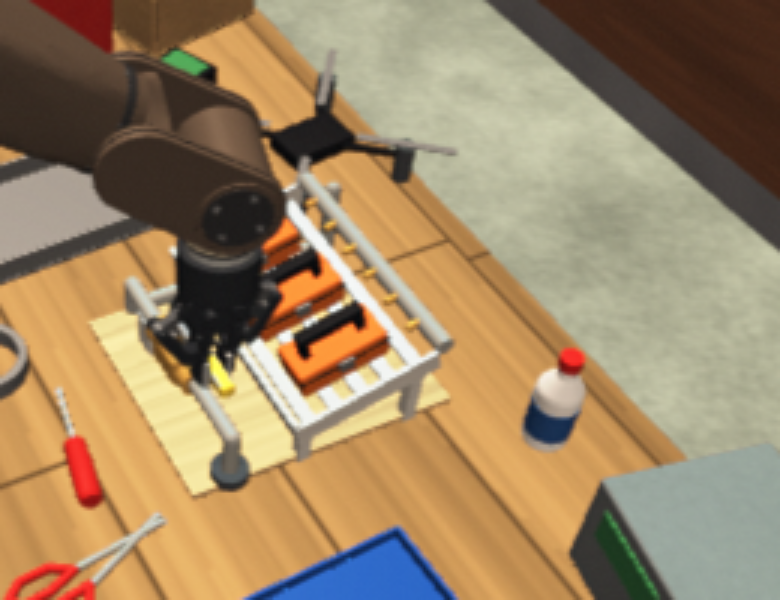

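It has blown for over 6 s and the cases are still on the rack (handles at about (330,330) and (290,268), the third partly hidden). Shutting the valve.

```bash
python3 -m pendant '[{"dx":0.1,"dy":-1.5,"dz":0,"twist":10},{"dx":0.4,"dy":-2.7,"dz":0,"twist":20},{"dx":1.0,"dy":-3.9,"dz":0,"twist":30},{"dx":1.7,"dy":-5.0,"dz":0,"twist":40},{"dx":2.6,"dy":-5.9,"dz":0,"twist":50},{"dx":3.7,"dy":-6.6,"dz":0,"twist":60},{"dx":4.9,"dy":-7.2,"dz":0,"twist":70},{"dx":6.1,"dy":-7.5,"dz":0,"twist":80},{"dx":7.4,"dy":-7.6,"dz":0,"twist":90},{"dx":7.7,"dy":-7.6,"dz":0,"twist":91}]' && python3 -m pendant '[{"dx":0.2,"dy":0,"dz":0,"twist":0},{"dx":0.2,"dy":0,"dz":0,"twist":0},{"dx":0.2,"dy":0,"dz":0,"twist":0}]'
```

```text
time: 37.22
eef_pos: [0.4538, 0.0138, 0.1008]
tcp_rot: [1.0, -0.007, 0.003, 0.006]
contact_force: [-1.1, -20.9, -1.3]
opening: 0.182
finger_force: 32.9
time: 37.6
eef_pos: [0.4537, 0.0137, 0.1007]
tcp_rot: [1.0, -0.007, -0.0, 0.005]
contact_force: [-6.9, -14.5, 5.2]
opening: 0.181
finger_force: 33.7
```

```bash
python3 -m pendant '[{"dx":0,"dy":0,"dz":0,"twist":0},{"dx":0,"dy":0,"dz":0,"twist":0},{"dx":0,"dy":0,"dz":-5,"twist":0},{"dx":0,"dy":0,"dz":-11,"twist":0},{"dx":5,"dy":-1,"dz":-17,"twist":0},{"dx":8,"dy":-1,"dz":-22,"twist":0},{"dx":8,"dy":-1,"dz":-22,"twist":0},{"dx":8,"dy":-1,"dz":-22,"twist":0}]' 45 30
python3 valve.py; python3 look.py; python3 go.py .6425 .098 .20 -0.9
```

```text
time: 38.6
eef_pos: [0.5339, 0.0269, 0.3186]
tcp_rot: [1.0, -0.007, 0.0, -0.0]
contact_force: [-0.2, 0.5, -0.5]
opening: 0.45
finger_force: 0.0
yellow 289 [0.4518 0.0144 0.1225] [array([452.1,  16.6]), array([64.5, 13.4]), np.float64(1.3)]
valve deg 2.1647718604130626
orange [331  10  32  51 484] deck centre(mm) [ 32.9 -93.1  33.8] lid z deck pct [32.7 33.7 34.8]
handle n 1215 deck mm [array([ -1.2, -80.1]), array([72.2, 15.6]), np.float64(0.1)] z 64.7 slope [-0.002 -0.242] world [ 0.6486 -0.0652  0.1322]
handle n 1035 deck mm [array([-2.2,  1.7]), array([72.3, 14.5]), np.float64(0.4)] z 64.9 slope [-0.005  0.035] world [0.6485 0.016  0.1328]
handle n 1120 deck mm [array([-8.2, 83.9]), array([72., 15.]), np.float64(0.1)] z 64.9 slope [-0.003  0.263] world [0.6443 0.0971 0.1306]
dx 10.94 dy -7.28 dz 11.58 twist 0.0 yaw -0.9 q [-0.14 -0.08  1.82  0.    1.41  1.45] F [-0.  -0.5 -0.3]
```

The valve is shut, and all three cases are flat on the rack. Now I'll move the left one to the crate.

```bash
python3 -m pendant '[{"dx":4,"dy":-3,"dz":0,"twist":0},{"dx":8,"dy":-5,"dz":2,"twist":0},{"dx":11.3,"dy":-7.2,"dz":6,"twist":0},{"dx":11.3,"dy":-7.2,"dz":12,"twist":0},{"dx":11.3,"dy":-7.2,"dz":17,"twist":0},{"dx":11.3,"dy":-7.2,"dz":20.8,"twist":0},{"dx":11.3,"dy":-7.2,"dz":20.8,"twist":0},{"dx":11.3,"dy":-7.2,"dz":20.8,"twist":0}]' 45 30; python3 -m pendant '[{"dx":0,"dy":0,"dz":0,"twist":0},{"dx":0,"dy":0,"dz":0,"twist":0},{"dx":0,"dy":0,"dz":0,"twist":0},{"dx":0,"dy":0,"dz":0,"twist":0},{"dx":0,"dy":0,"dz":-5,"twist":0},{"dx":0,"dy":0,"dz":-10,"twist":0},{"dx":0,"dy":0,"dz":-14,"twist":0},{"dx":0,"dy":0,"dz":-14,"twist":0}]' 0 30; python3 go.py .574 .318 .15 93
```

```text
time: 39.7
eef_pos: [0.648, 0.0967, 0.1113]
tcp_rot: [1.0, -0.008, 0.0, -0.0]
contact_force: [0.2, -1.3, 1.2]
opening: 0.45
finger_force: 0.0
time: 40.7
eef_pos: [0.6496, 0.0966, 0.2546]
tcp_rot: [1.0, -0.008, 0.004, 0.0]
contact_force: [-0.5, 0.1, -3.3]
opening: 0.176
finger_force: 32.1
dx -7.99 dy -22.02 dz 10.39 twist 86.1 yaw -0.9 q [-0.01  0.23  1.61 -0.    1.3   1.58] F [-0.5  0.1 -3.3]
```

```bash
python3 -m pendant '[{"dx":-1,"dy":-2,"dz":0,"twist":-10},{"dx":-2,"dy":-5,"dz":0,"twist":-20},{"dx":-3,"dy":-8,"dz":0,"twist":-30},{"dx":-4,"dy":-11,"dz":0,"twist":-40},{"dx":-6,"dy":-14,"dz":0,"twist":-50},{"dx":-7,"dy":-18,"dz":1,"twist":-60},{"dx":-8,"dy":-22,"dz":3,"twist":-70},{"dx":-8,"dy":-22,"dz":6,"twist":-80},{"dx":-8,"dy":-22,"dz":8,"twist":-90},{"dx":-8,"dy":-22,"dz":10.3,"twist":-94}]'
python3 -m pendant '[{"dx":0,"dy":0,"dz":0,"twist":0},{"dx":0,"dy":0,"dz":0,"twist":0}]'; python3 go.py .574 .318 .057 93
python3 - <<'E'
from h import *
i,W,M,K=cam('scene'); save(i[130:384,220:500],'s10.png',2.5)
E
```

```text
time: 41.95
eef_pos: [0.5691, 0.3173, 0.1426]
tcp_rot: [0.686, 0.727, -0.003, -0.001]
contact_force: [-0.0, -0.8, -2.5]
opening: 0.178
finger_force: 32.1
time: 42.2
eef_pos: [0.5708, 0.3177, 0.1463]
tcp_rot: [0.688, 0.726, -0.001, -0.0]
contact_force: [-0.0, 1.1, -1.9]
opening: 0.175
finger_force: 32.1
dx 0.02 dy 0.33 dz 8.93 twist 0.0 yaw 93.0 q [ 0.35  0.32  1.7  -0.    1.13  0.3 ] F [-0.   1.1 -1.9]
```

View pics/s10.png

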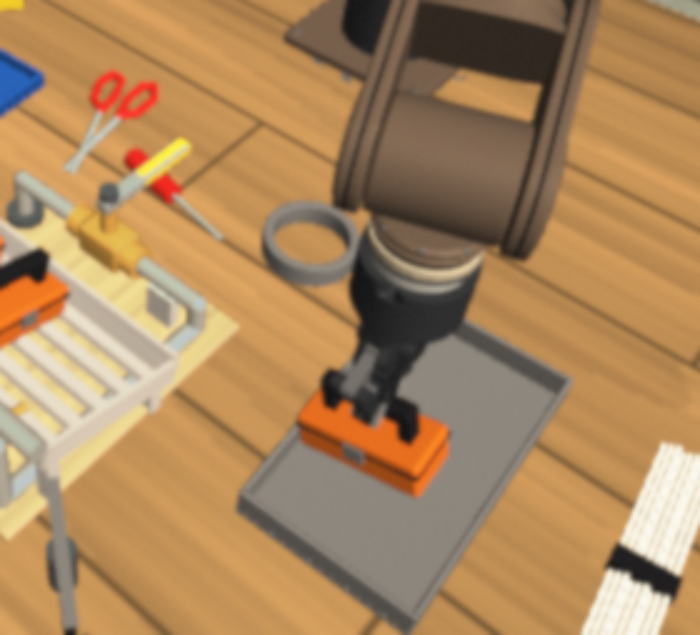

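The case hangs over the crate at (375,440), handle up and only slightly tilted. Lowering it.

```bash
python3 -m pendant '[{"dx":0,"dy":0.3,"dz":4,"twist":0},{"dx":0,"dy":0.3,"dz":7,"twist":0},{"dx":0,"dy":0.3,"dz":8.9,"twist":0},{"dx":0,"dy":0.3,"dz":8.9,"twist":0},{"dx":0,"dy":0.3,"dz":8.9,"twist":0}]' 0 20
```

```text
time: 42.88
eef_pos: [0.5755, 0.3189, 0.06]
tcp_rot: [0.688, 0.726, 0.002, 0.001]
contact_force: [-0.4, 1.5, 0.1]
opening: 0.175
finger_force: 33.3
```

```bash
python3 -m pendant '[{"dx":0,"dy":0,"dz":0,"twist":0},{"dx":0,"dy":0,"dz":0,"twist":0},{"dx":0,"dy":0,"dz":0,"twist":0},{"dx":0,"dy":0,"dz":0,"twist":0}]' 45 && python3 -m pendant '[{"dx":0,"dy":0,"dz":-5,"twist":0},{"dx":0,"dy":0,"dz":-11,"twist":0},{"dx":-3,"dy":0,"dz":-17,"twist":0},{"dx":-7,"dy":0,"dz":-22,"twist":0},{"dx":-7,"dy":0,"dz":-22,"twist":0},{"dx":-7,"dy":0,"dz":-22,"twist":0}]'
cat > crate.py <<'E'
from cases import *
import sys
i,W,M,K=cam('wrist')
if len(sys.argv)>1: save(i,sys.argv[1])
h=cv2.cvtColor(i,cv2.COLOR_RGB2HSV); D=np.array([.4913,.3278,0]); q=(W-D)@R.from_euler('z',3,degrees=True).as_matrix()
m,_=orange(i,W,.01); inb=(abs(q[...,0])<.15)&(abs(q[...,1])<.09)
m=cv2.morphologyEx((m&inb).astype(np.uint8),cv2.MORPH_CLOSE,np.ones((3,3),np.uint8))
dk=((h[...,2]<75)&inb&(q[...,2]>.05)).astype(np.uint8)
for n,mm in (('lid',(m>0)&(q[...,2]>.034)),('handle',dk)):
    k,l,st,_=cv2.connectedComponentsWithStats(np.asarray(mm,np.uint8))
    for j in range(1,k):
        if st[j,4]<150: continue
        p=q[l==j]; p=p[np.isfinite(p).all(1)]; A=np.c_[p[:,:2],np.ones(len(p))]; c=np.linalg.lstsq(A,p[:,2],rcond=None)[0]
        print(n,st[j,4],'crate mm',rect(p),'z',(np.median(p[:,2])*1000).round(1),'slope',c[:2].round(3))
g=(h[...,1]<70)&(W[...,2]>.026)&(W[...,2]<.04)&(abs(q[...,0])<.16)&(abs(q[...,1])<.1)
print('rim',rect(W[g]))
E
python3 crate.py w11.png
```

```text
time: 43.38
eef_pos: [0.5744, 0.318, 0.0584]
tcp_rot: [0.688, 0.726, 0.0, 0.0]
contact_force: [-0.0, -0.4, 0.8]
opening: 0.45
finger_force: 0.0
time: 44.12
eef_pos: [0.578, 0.248, 0.2782]
tcp_rot: [0.688, 0.726, 0.0, -0.0]
contact_force: [-0.1, 0.0, -0.7]
opening: 0.446
finger_force: 0.0
handle 777 crate mm [array([81.9, -4.7]), array([70.6, 14. ]), np.float64(89.7)] z 70.2 slope [-0.004 -0.001]
handle 33040 crate mm [array([ 81.8, -76. ]), array([129.1,  27.9]), np.float64(0.0)] z 355.3 slope [0.    1.404]
rim [array([489.2, 328.9]), array([279.8, 159.5]), np.float64(2.7)]
```

View pics/w11.png

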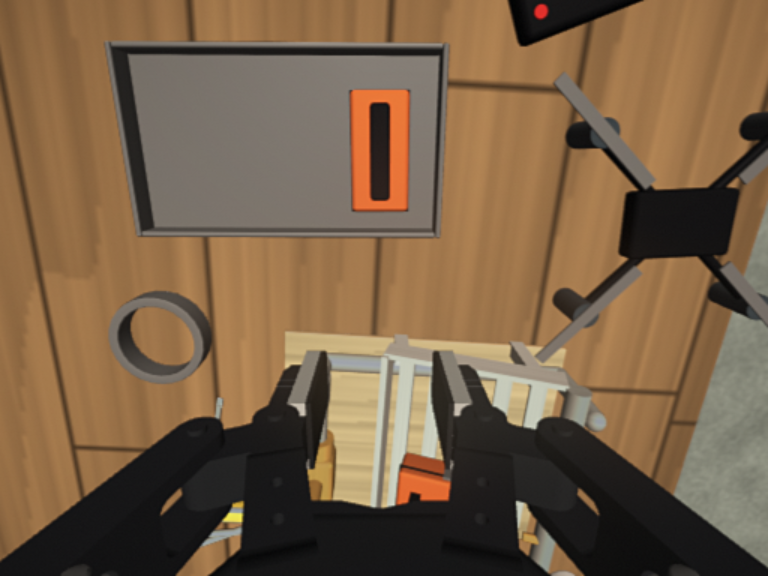

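Case 1 stands flat in the crate at crate (82, -5) mm. Back to the rack for the middle one.

```bash
python3 go.py .54 .016 .31 -0.9
python3 -m pendant '[{"dx":-3,"dy":0,"dz":-3.2,"twist":10},{"dx":-6,"dy":-1,"dz":-3.2,"twist":20},{"dx":-9,"dy":-1,"dz":-3.2,"twist":30},{"dx":-12,"dy":-2,"dz":-3.2,"twist":40},{"dx":-16,"dy":-2,"dz":-3.2,"twist":50},{"dx":-20,"dy":-3,"dz":-3.2,"twist":60},{"dx":-23,"dy":-4,"dz":-3.2,"twist":70},{"dx":-23,"dy":-5,"dz":-3.2,"twist":80},{"dx":-23,"dy":-5,"dz":-3.2,"twist":90},{"dx":-23,"dy":-5,"dz":-3.2,"twist":94}]'
python3 -m pendant '[{"dx":0,"dy":0,"dz":0,"twist":0},{"dx":0,"dy":0,"dz":0,"twist":0}]'; python3 look.py; python3 valve.py; python3 go.py .650 .016 .109 -0.9
```

```text
dx -23.00 dy -4.99 dz -3.32 twist -86.0 yaw 93.1 q [0.24 0.16 1.65 0.   1.34 0.19] F [-1.1 -0.9 -1.3]
time: 45.42
eef_pos: [0.5397, 0.0167, 0.3073]
tcp_rot: [1.0, -0.009, -0.003, -0.001]
contact_force: [0.2, 1.0, -0.7]
opening: 0.45
finger_force: 0.0
time: 45.68
eef_pos: [0.5402, 0.0164, 0.3088]
tcp_rot: [1.0, -0.007, -0.001, -0.0]
contact_force: [0.3, -1.1, 0.4]
opening: 0.455
finger_force: 0.0
orange [312  15  43  52 738] deck centre(mm) [ 35.1 -88.7  33.7] lid z deck pct [32.5 33.8 34.9]
orange [255  20  20  34 287] deck centre(mm) [ 29.9 -13.1  34.1] lid z deck pct [33.1 34.  35.1]
handle n 1253 deck mm [array([ -1. , -80.4]), array([72.5, 16.3]), np.float64(0.1)] z 64.7 slope [-0.005 -0.204] world [ 0.6489 -0.0655  0.1324]
handle n 1075 deck mm [array([-2.1,  1.8]), array([14.6, 72.7]), np.float64(89.4)] z 64.9 slope [-0.005  0.033] world [0.6488 0.016  0.1328]
yellow 326 [0.4524 0.0145 0.1226] [array([452.2,  16.5]), array([65. , 13.1]), np.float64(0.9)]
valve deg 2.081890277274094
dx 10.98 dy -0.14 dz 20.04 twist 0.1 yaw -0.8 q [-0.16 -0.06  1.82  0.    1.39  1.43] F [-0.3 -0.6 -1. ]
```

```bash
python3 -m pendant '[{"dx":4,"dy":0,"dz":0,"twist":0},{"dx":8,"dy":-0.1,"dz":2,"twist":0},{"dx":11.0,"dy":-0.1,"dz":6,"twist":0},{"dx":11.0,"dy":-0.1,"dz":12,"twist":0},{"dx":11.0,"dy":-0.1,"dz":16.5,"twist":0},{"dx":11.0,"dy":-0.1,"dz":20,"twist":0},{"dx":11.0,"dy":-0.1,"dz":20,"twist":0},{"dx":11.0,"dy":-0.1,"dz":20,"twist":0}]' 45 30; python3 -m pendant '[{"dx":0,"dy":0,"dz":0,"twist":0},{"dx":0,"dy":0,"dz":0,"twist":0},{"dx":0,"dy":0,"dz":0,"twist":0},{"dx":0,"dy":0,"dz":0,"twist":0},{"dx":0,"dy":0,"dz":-5,"twist":0},{"dx":0,"dy":0,"dz":-10,"twist":0},{"dx":0,"dy":0,"dz":-14,"twist":0},{"dx":0,"dy":0,"dz":-14,"twist":0}]' 0 30; python3 go.py .492 .315 .15 93
```

```text
time: 46.78
eef_pos: [0.6517, 0.0151, 0.112]
tcp_rot: [1.0, -0.008, 0.001, 0.0]
contact_force: [0.5, -0.1, 0.2]
opening: 0.449
finger_force: 0.0
time: 47.78
eef_pos: [0.6524, 0.0149, 0.2547]
tcp_rot: [1.0, -0.008, 0.004, 0.001]
contact_force: [0.2, -0.7, -1.8]
opening: 0.181
finger_force: 30.0
dx -16.58 dy -29.76 dz 10.30 twist 86.1 yaw -0.9 q [-0.13  0.22  1.62 -0.    1.3   1.45] F [ 0.2 -0.7 -1.8]
```

```bash
python3 -m pendant '[{"dx":-2,"dy":-4,"dz":0,"twist":-10},{"dx":-4,"dy":-8,"dz":0,"twist":-20},{"dx":-6,"dy":-12,"dz":0,"twist":-30},{"dx":-9,"dy":-16,"dz":0,"twist":-40},{"dx":-11,"dy":-20,"dz":0,"twist":-50},{"dx":-14,"dy":-25,"dz":0,"twist":-60},{"dx":-16.6,"dy":-29.7,"dz":2,"twist":-70},{"dx":-16.6,"dy":-29.7,"dz":5,"twist":-80},{"dx":-16.6,"dy":-29.7,"dz":8,"twist":-90},{"dx":-16.6,"dy":-29.7,"dz":10.3,"twist":-94}]'
python3 -m pendant '[{"dx":0,"dy":0,"dz":0,"twist":0},{"dx":0,"dy":0,"dz":0,"twist":0}]'; python3 go.py .492 .315 .059 93
```

```text
time: 49.02
eef_pos: [0.4864, 0.3138, 0.1421]
tcp_rot: [0.686, 0.727, -0.003, -0.001]
contact_force: [-0.0, -1.0, -2.4]
opening: 0.179
finger_force: 30.1
time: 49.28
eef_pos: [0.489, 0.3145, 0.1467]
tcp_rot: [0.688, 0.726, -0.001, -0.0]
contact_force: [-0.3, -0.2, -2.7]
opening: 0.18
finger_force: 30.2
dx 0.04 dy 0.31 dz 8.77 twist 0.0 yaw 93.0 q [ 0.4   0.17  1.88 -0.    1.09  0.34] F [-0.3 -0.2 -2.7]
```

```bash
python3 -m pendant '[{"dx":0,"dy":0.2,"dz":4,"twist":0},{"dx":0,"dy":0.2,"dz":7,"twist":0},{"dx":0,"dy":0.2,"dz":8.8,"twist":0},{"dx":0,"dy":0.2,"dz":8.8,"twist":0},{"dx":0,"dy":0.2,"dz":8.8,"twist":0}]' 0 20 &&  python3 -m pendant '[{"dx":0,"dy":0,"dz":0,"twist":0},{"dx":0,"dy":0,"dz":0,"twist":0},{"dx":0,"dy":0,"dz":0,"twist":0},{"dx":0,"dy":0,"dz":0,"twist":0}]' 45 && python3 -m pendant '[{"dx":0,"dy":0,"dz":-5,"twist":0},{"dx":0,"dy":0,"dz":-11,"twist":0},{"dx":-3,"dy":0,"dz":-17,"twist":0},{"dx":-7,"dy":0,"dz":-22,"twist":0},{"dx":-7,"dy":0,"dz":-22,"twist":0},{"dx":-7,"dy":0,"dz":-22,"twist":0}]'; python3 crate.py; python3 go.py .54 -.06 .31 -0.9
```

```text
time: 49.9
eef_pos: [0.4922, 0.3151, 0.0604]
tcp_rot: [0.688, 0.726, 0.001, 0.001]
contact_force: [-0.5, -0.0, -3.0]
opening: 0.18
finger_force: 30.7
time: 50.4
eef_pos: [0.4914, 0.3148, 0.0595]
tcp_rot: [0.688, 0.726, 0.0, 0.0]
contact_force: [-0.0, -0.2, 0.7]
opening: 0.453
finger_force: 0.0
time: 51.15
eef_pos: [0.4949, 0.2447, 0.2792]
tcp_rot: [0.688, 0.726, 0.0, -0.0]
contact_force: [0.0, -0.3, 0.3]
opening: 0.456
finger_force: 0.0
handle 769 crate mm [array([-1.7, -2. ]), array([13.3, 71.8]), np.float64(0.1)] z 70.2 slope [0.007 0.001]
handle 878 crate mm [array([81. , -4.7]), array([15. , 71.2]), np.float64(0.1)] z 70.0 slope [ 0.259 -0.001]
handle 34432 crate mm [array([ -1. , -75.4]), array([ 29.1, 128.3]), np.float64(90.0)] z 355.5 slope [1.000e-03 1.179e+00]
rim [array([489.1, 329.2]), array([278.9, 159.1]), np.float64(2.8)]
dx -30.70 dy 2.90 dz -3.23 twist -86.0 yaw 93.1 q [ 0.28 -0.02  1.83  0.    1.33  0.22] F [-0.4 -0.7 -0.8]
```

```bash
python3 -m pendant '[{"dx":-4,"dy":0,"dz":-3.2,"twist":10},{"dx":-8,"dy":1,"dz":-3.2,"twist":20},{"dx":-12,"dy":1,"dz":-3.2,"twist":30},{"dx":-16,"dy":2,"dz":-3.2,"twist":40},{"dx":-21,"dy":2,"dz":-3.2,"twist":50},{"dx":-26,"dy":2.9,"dz":-3.2,"twist":60},{"dx":-30.7,"dy":2.9,"dz":-3.2,"twist":70},{"dx":-30.7,"dy":2.9,"dz":-3.2,"twist":80},{"dx":-30.7,"dy":2.9,"dz":-3.2,"twist":90},{"dx":-30.7,"dy":2.9,"dz":-3.2,"twist":94}]'
python3 -m pendant '[{"dx":0,"dy":0,"dz":0,"twist":0},{"dx":0,"dy":0,"dz":0,"twist":0}]'; python3 look.py; python3 go.py .650 -.066 .109 -0.9
```

```text
time: 52.45
eef_pos: [0.5401, -0.0593, 0.3081]
tcp_rot: [1.0, -0.009, -0.003, -0.001]
contact_force: [-0.4, 1.3, -0.0]
opening: 0.452
finger_force: 0.0
time: 52.7
eef_pos: [0.5404, -0.0595, 0.3098]
tcp_rot: [1.0, -0.007, -0.001, -0.0]
contact_force: [-0.3, -0.6, -0.6]
opening: 0.449
finger_force: 0.0
orange [264  17  18  26 288] deck centre(mm) [ 36.7 -96.3  33.9] lid z deck pct [32.8 33.9 35. ]
handle n 1089 deck mm [array([ -0.7, -81.3]), array([73. , 14.6]), np.float64(0.1)] z 64.8 slope [-0.004  0.026] world [ 0.6488 -0.067   0.1331]
dx 11.00 dy 0.50 dz 20.10 twist 0.1 yaw -0.8 q [-0.3  -0.06  1.81  0.    1.39  1.29] F [-0.4 -0.9  0.1]
```

```bash
python3 -m pendant '[{"dx":4,"dy":0,"dz":0,"twist":0},{"dx":8,"dy":0.6,"dz":2,"twist":0},{"dx":11.0,"dy":0.6,"dz":6,"twist":0},{"dx":11.0,"dy":0.6,"dz":12,"twist":0},{"dx":11.0,"dy":0.6,"dz":16.5,"twist":0},{"dx":11.0,"dy":0.6,"dz":20,"twist":0},{"dx":11.0,"dy":0.6,"dz":20,"twist":0},{"dx":11.0,"dy":0.6,"dz":20,"twist":0}]' 45 30; python3 -m pendant '[{"dx":0,"dy":0,"dz":0,"twist":0},{"dx":0,"dy":0,"dz":0,"twist":0},{"dx":0,"dy":0,"dz":0,"twist":0},{"dx":0,"dy":0,"dz":0,"twist":0},{"dx":0,"dy":0,"dz":-5,"twist":0},{"dx":0,"dy":0,"dz":-10,"twist":0},{"dx":0,"dy":0,"dz":-14,"twist":0},{"dx":0,"dy":0,"dz":-14,"twist":0}]' 0 30; python3 go.py .410 .311 .15 93
```

```text
time: 53.75
eef_pos: [0.6516, -0.068, 0.113]
tcp_rot: [1.0, -0.008, 0.001, 0.0]
contact_force: [-0.2, 0.0, 0.3]
opening: 0.451
finger_force: 0.0
time: 54.75
eef_pos: [0.6522, -0.0682, 0.2557]
tcp_rot: [1.0, -0.008, 0.004, 0.001]
contact_force: [-0.2, 0.5, -2.8]
opening: 0.178
finger_force: 30.0
dx -24.90 dy -37.56 dz 10.30 twist 86.1 yaw -0.9 q [-0.26  0.22  1.61  0.    1.3   1.33] F [-0.2  0.5 -2.8]
```

```bash
python3 -m pendant '[{"dx":-2,"dy":-4,"dz":0,"twist":-10},{"dx":-5,"dy":-8,"dz":0,"twist":-20},{"dx":-8,"dy":-12,"dz":0,"twist":-30},{"dx":-11,"dy":-17,"dz":0,"twist":-40},{"dx":-15,"dy":-22,"dz":0,"twist":-50},{"dx":-18,"dy":-27,"dz":0,"twist":-60},{"dx":-21,"dy":-32,"dz":0,"twist":-70},{"dx":-24.9,"dy":-37.5,"dz":0,"twist":-80},{"dx":-24.9,"dy":-37.5,"dz":3,"twist":-90},{"dx":-24.9,"dy":-37.5,"dz":8,"twist":-94}]'
python3 -m pendant '[{"dx":0,"dy":0,"dz":0,"twist":0},{"dx":0,"dy":0,"dz":0,"twist":0},{"dx":0,"dy":0,"dz":0,"twist":0}]'; python3 go.py .410 .311 .059 93
```

```text
time: 56.0
eef_pos: [0.4064, 0.3121, 0.1696]
tcp_rot: [0.686, 0.728, 0.001, 0.0]
contact_force: [-0.4, 0.2, -2.8]
opening: 0.179
finger_force: 30.1
time: 56.38
eef_pos: [0.4089, 0.3114, 0.1735]
tcp_rot: [0.688, 0.726, 0.002, 0.001]
contact_force: [-0.0, -0.6, -3.3]
opening: 0.18
finger_force: 30.3
dx -0.07 dy 0.07 dz 11.45 twist 0.0 yaw 93.0 q [ 0.45 -0.02  2.02 -0.    1.13  0.4 ] F [-0.  -0.6 -3.3]
```

```bash
python3 -m pendant '[{"dx":0,"dy":0,"dz":4,"twist":0},{"dx":0,"dy":0,"dz":8,"twist":0},{"dx":0,"dy":0,"dz":10.5,"twist":0},{"dx":0,"dy":0,"dz":11.5,"twist":0},{"dx":0,"dy":0,"dz":11.5,"twist":0},{"dx":0,"dy":0,"dz":11.5,"twist":0}]' 0 20 &&  python3 -m pendant '[{"dx":0,"dy":0,"dz":0,"twist":0},{"dx":0,"dy":0,"dz":0,"twist":0},{"dx":0,"dy":0,"dz":0,"twist":0},{"dx":0,"dy":0,"dz":0,"twist":0}]' 45 && python3 -m pendant '[{"dx":0,"dy":0,"dz":-5,"twist":0},{"dx":0,"dy":0,"dz":-11,"twist":0},{"dx":-3,"dy":-5,"dz":-17,"twist":0},{"dx":-7,"dy":-8,"dz":-22,"twist":0},{"dx":-7,"dy":-8,"dz":-22,"twist":0},{"dx":-7,"dy":-8,"dz":-22,"twist":0}]'; python3 crate.py w12.png; python3 valve.py
```

```text
time: 57.12
eef_pos: [0.4094, 0.3132, 0.0601]
tcp_rot: [0.688, 0.725, 0.003, -0.0]
contact_force: [-3.0, 3.2, 4.4]
opening: 0.174
finger_force: 32.0
time: 57.62
eef_pos: [0.4075, 0.3109, 0.0562]
tcp_rot: [0.688, 0.726, -0.0, 0.0]
contact_force: [-0.1, -0.3, -0.5]
opening: 0.449
finger_force: 0.0
time: 58.38
eef_pos: [0.3318, 0.2367, 0.2785]
tcp_rot: [0.688, 0.726, 0.003, 0.001]
contact_force: [0.6, 0.0, 0.2]
opening: 0.445
finger_force: 0.0
lid 217 crate mm [array([-20.5,  -9.6]), array([ 41.4, 105.4]), np.float64(25.7)] z 38.3 slope [0.017 0.   ]
lid 325 crate mm [array([ 63.1, -12.7]), array([ 42.4, 104.8]), np.float64(25.8)] z 38.5 slope [ 0.03  -0.001]
handle 897 crate mm [array([-84.8,  -0. ]), array([71.7, 15.2]), np.float64(89.7)] z 70.2 slope [ 0.216 -0.005]
handle 1016 crate mm [array([-2.6, -1.7]), array([16.2, 71.5]), np.float64(1.1)] z 69.9 slope [ 0.416 -0.002]
handle 1222 crate mm [array([81.1, -4.4]), array([72.9, 17.6]), np.float64(89.6)] z 69.7 slope [0.476 0.002]
handle 14247 crate mm [array([-127.2,  -78.5]), array([28.5, 50.1]), np.float64(81.0)] z 351.3 slope [0.498 1.23 ]
rim [array([489. , 329.2]), array([279.9, 158.8]), np.float64(2.6)]
yellow 65 [0.4733 0.0147 0.1225] [array([473.8,  15.1]), array([17.9,  8.6]), np.float64(3.1)]
valve deg 2.3565487146409256
```

View pics/w12.png

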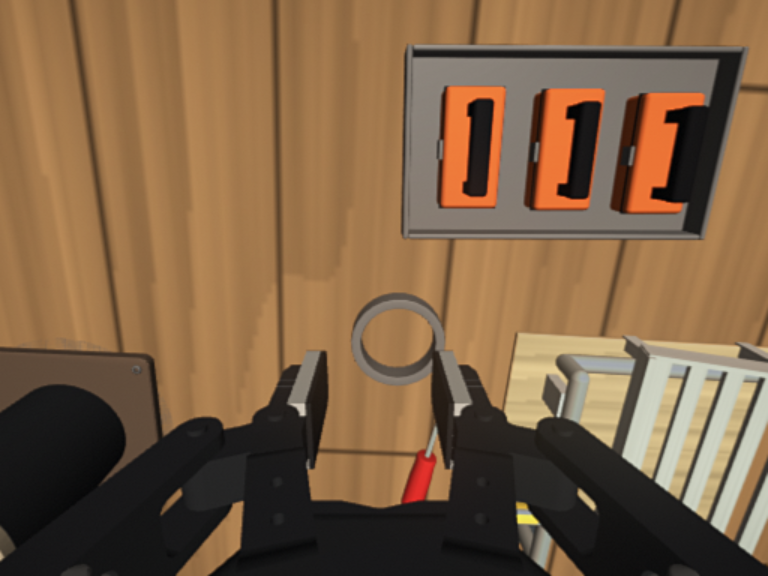

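All three cases stand flat in the crate, handles up, at (470,145), (570,150) and (665,152). The valve is shut and the robot touches nothing, so I'm handing in.

```bash
python3 -m pendant '[{"dx":0,"dy":0,"dz":0,"twist":0},{"dx":0,"dy":0,"dz":0,"twist":0}]' && python3 -c "
from plant import ctrl; print(ctrl.sign_off())"
```

```text
time: 58.72
eef_pos: [0.3312, 0.237, 0.2749]
tcp_rot: [0.688, 0.726, -0.001, -0.001]
contact_force: [-0.2, 0.1, -0.3]
opening: 0.445
finger_force: 0.0
the job is handed in; nothing more can be done
None
```

I dried all three orange cases on the rack with the valve fully open for over 6 s, shut the valve (about 2° by camera), stood the cases flat in the grey crate with handles up, and handed in at about 59 s; sign-off gave no verdict.

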